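# Load the plug-in cards into the test rack and gauge their seating

### The job

Put each card that stands in the black stand into the rack slot whose guides have its colour: slide it down its two card guides and fold both its levers flat so that they pull it fully home. When every card is home, check the seating with the bridge height gauge, working from the back slot (blue) to the front (red): stand the gauge with its feet on both top rails over each card in turn, its sprung foot on the card's pull handle, and hold it there for a full second. Then stand the gauge back upright on its grey pad; leave the other things on the bench alone.

Things in the scene. Friction and masses are not known exactly. Their poses are not given: they have to be found in the camera images.
- rack_base (a point): Card rack: aluminium cage 146 (x) x 127 (y) mm, 112 mm tall, fixed; this point is the centre of its underside. x runs along its row of three upright slots, 46 mm apart: red card guides at -x, yellow in the middle, blue at +x. Two flat lipped top rails run along x at y = 49.5 to 63.5 mm on either side, 104 to 112 mm above the bench; lever claws catch under them, the gauge stands on them.
- slot_red (a point): Slot with red guides, for the red card: where the centre of the card's pull handle is when the card is home (107.5 mm above the bench, mid-slot). A card stands in the y-z plane. Axes as rack_base. Two upright card guides: channels 5 mm wide (x) for a 3 mm board, floors 73.8 mm apart (y) for a 72 mm board, flared at the top; guides reach from 22 to 88 mm above the bench.
- slot_yellow (a point): Slot with yellow guides, for the yellow card; as slot_red. At the bottom of each slot is a sprung contact strip: a card let go in the guides rests on it about 5 mm above home; 5 N presses it home, but only both folded levers keep it there. While one lever is folded the card may lean by 2 degrees.
- slot_blue (a point): Slot with blue guides, for the blue card; as slot_red.
- card_red_handle (a point): Centre of the red card's red pull handle, a block 12 (x, grip it this way) x 20 (y) x 31 mm tall on the middle of an aluminium plate 30 (x) x 74 (y) mm that faces up, plate top 14.5 mm below this point. Below hangs the green board, 3 mm thick (x), 72 mm wide (y), lower edge 90.5 mm below this point. z up. Lever pivots at y = +42 (l) and -42 mm (r), 6.5 mm below this point. 0.15 kg.
- card_red_lever_l (a joint): Lever at y = +42 mm of the red card (same colour), rad: 1.57 = open, straight up; 0 = folded flat inward, towards the handle. The lever is a bar 10 mm wide (x), 8 mm thick, reaching 30 mm from its pivot; it turns about the card's x axis, is stiff (0.08 N m) and stays where it is left. Starts at 1.3 to 1.57.
- card_red_lever_r (a joint): Lever at y = -42 mm of the red card (same colour), rad: 1.57 = open, straight up; 0 = folded flat inward, towards the handle. To fold it push the standing bar inward from outside, then down flat: 5 to 10 N.
- card_yellow_handle (a point): Centre of the yellow card's yellow pull handle; card built like the red one. All cards may be put in either way round (half a turn about z). At the start the cards that are there stand upright in a black stand, side by side 46 mm apart in any order, lower edge 10 mm above the bench, the board held in slots 34 mm deep.
- card_yellow_lever_l (a joint): Lever at y = +42 mm of the yellow card (same colour), rad: 1.57 = open, straight up; 0 = folded flat inward, towards the handle. Opposite the bar is a 15 mm claw that hangs down while the lever is open; from about 0.65 rad on it hooks under the rack's rail and pulls that end of the card down 5 mm.
- card_yellow_lever_r (a joint): Lever at y = -42 mm of the yellow card (same colour), rad: 1.57 = open, straight up; 0 = folded flat inward, towards the handle. A card whose levers are folded does not go down between the rails.
- card_blue_handle (a point): Centre of the blue card's blue pull handle; card built like the red one.
- card_blue_lever_l (a joint): Lever at y = +42 mm of the blue card (same colour), rad: 1.57 = open, straight up; 0 = folded flat inward, towards the handle.
- card_blue_lever_r (a joint): Lever at y = -42 mm of the blue card (same colour), rad: 1.57 = open, straight up; 0 = folded flat inward, towards the handle.
- gauge_grip (a point): Bridge height gauge (0.39 kg), its grip: a black upright block 24 x 24 mm, from 28 mm below to 24 mm above this point; grip it along x. Below it a steel crossbar, 20 (x) x 136 mm (y); at its ends, y = -57 and +57 mm, legs with feet 58 (x) x 11 mm, soles 72 mm below this point. A dial 38 mm across, 13 mm thick, stands at y = +37 mm, top 12 mm above this point. z up; starts upright on its pad.
- gauge_foot (a point): Underside centre of the gauge's sprung slide foot, a 16 mm steel disc below the middle of the crossbar; hanging free it is 5 mm above the plane of the soles. With the gauge's feet on both rails (crossbar across the rack) it straddles a card and the foot rests on top of the pull handle.
- gauge_spindle (a joint): Travel of the gauge's slide foot, m: 0 = hanging free at its lowest stop, up to 0.020 as it is pushed up; spring 0.5 N at 0, 1.7 N at the top. Standing on the rails over a card it reads about 0.006 if the card is home, 0.011 if it only rests on its contacts. Turns the red pointer on the dial.
- pad_centre (a point): Centre of the top of the gauge's grey felt pad, 75 x 160 x 2 mm, stuck to the bench; y along its length.
- terminal_block: Bystander: loose green terminal block, 21 x 60 x 20 mm, between the rack and the stand. Origin: centre of its underside.
- blue_tape: Bystander: loose roll of blue tape lying flat, 70 mm across, 24 mm high. Origin: centre of its underside.
- red_marker: Bystander: loose red marker pen lying flat, 18 x 136 x 18 mm. Origin: centre of its underside.

How it is judged:
By the outcome, as a careful person would: the job done as asked, in the order asked, and still so for the second after the job is handed in, with the robot touching nothing.
Of card_red, card_yellow, card_blue only 2 to 3 are there at a start; the rules pass over those that are not, and their reading is None.
At some moment in a run one of gauge may be knocked a few centimetres aside while the robot is not near it.
Once in a run the grip may slacken for a moment while it holds something.
It also fails if it takes over 210 s, if anything falls off the work surface, if the arm or the gripper's body presses on something with over 40 N, if the wrist force passes 120 N, or if a joint passes its speed limit or range.

### The arm

A 6-joint arm with a two-finger parallel gripper is mounted at the origin on a cart in front of the work surface, level with it; the furniture and walls round the work are solid. World frame = base frame: x ahead of the robot, y to its left, z up, the work surface at z = 0. Lengths are in m, angles in rad, forces in N, time in s.
With the tool pointing down it reaches from about 0.375 to 0.9 m from the base axis. Payload 3.1 kg.
Tool frame: the origin (TCP) lies at the very end of the fingers, on their centre line; the grasp point (between the pads) lies 19 mm behind it (manip.tcp_to_grasp is the distance from the TCP to the grasp point, in m); z points along the fingers, y is the line along which they close (so a half turn about z gives the same grasp; the last joint's range is limited). The gripper opens to 85 mm and grips with 20 to 120 N. Pads are 22 mm wide; open, the fingers measure 114 mm over their backs; the gripper's body (76 mm by 85 mm) begins 54 mm behind the grasp point. The pads swing forward as they close: fully open they stand 13 mm farther back than shut.
Start: joints at [-1.377, 0.527, 1.433, -0, 1.181, -0.178], TCP at [0.227, -0.582, 0.201] pointing down, gripper open.
Joint ranges: [-3.08, 3.08], [-0.75, 2.2], [0.22, 2.44], [-1.43, 4.57], [0, 2.65], [-2.85, 2.85]. Speed limits (rad/s): [2.79, 2.79, 3.14, 3.14, 3.14, 3.14].

### API

Orientations are given as a unit quaternion [x, y, z, w].
In Python, from station import manip gives the robot as it stands. The module is installed in compiled form; this text tells all that it offers.
- The arm moves only by the tool step_arm, never from a script. Its argument "commands" is one flat list of numbers, 6 for each row, row after row: the shift along the tool's x, y, z in m, then the turn, a rotation vector about the tool's x, y, z in degrees. A call has exactly 10 rows; each row is the pose to reach, as a shift and turn from the pose commanded when the call began, along the tool's axes at that moment; what a row does not reach only later rows make up. A row lasts 1/10 s, in which the tool goes at most 50 mm and 8.59 degrees, less where a joint would pass 70% of its speed; a pose out of reach is approached as far as the arm can. A call with a gripper value outside its range is refused whole. "jaw" is the opening in per cent of the stroke, from 0 (shut) to 100 (fully open), set as the call begins (left out, the last holds). The fingers move at their own pace and stop on an object; "grip_force" is the grip in N (left out, the last holds). Time passes only in rows, so rows that repeat a pose let the fingers close, or fill a call up. It gives the time, the measured TCP pose, the force, the opening and the grip force at its end, in the units of the state.
- manip.sense(): the state, without advancing time (a new reading comes with each control period).
- manip.snapshot(name): name is "side" or "top"; returns a dict with "pixels" (420x560x3 uint8, blue, green, red), "fx", "fy", "cx", "cy" (pixels), "R" (3x3) and "t" (3): a world point X has camera coordinates R X + t. Camera axes: x right, y down, z forward; pixel columns grow to the right and rows downward; lengths in m; the calibration is good to about 2 mm. A picture is of the moment at which its call begins. There is no depth.
- manip.sign_off(): hands the job in; it is judged then, once.
The state is a dict: "t": time; "q": joint angles; "qd": joint speeds; "tau": joint torques, N m; "tcp_pos": TCP position; "tool_rot": TCP orientation; "force": force on the tool from outside, world axes, zero at the start; "ft_torque": the same for the moment, N m; "finger_gap": opening from 0.0 (shut) to 1.0 (fully open); "gripper_force": force on a finger pad.
Only numpy, scipy, OpenCV 4.12 (cv2) and the standard library are available. Lean on these libraries where they do the work, as an engineer would, in place of code of your own. Each camera call takes 0.05 s, during which the arm holds its last target. There are 200 camera calls.

## Working session

There is one attempt and no reset: what is moved stays moved. The work goes in short steps, Python scripts to look and compute and a tool call to move; the robot and the scene stay as the last step left them, time stands still between calls to the robot, and variables do not carry over. Pictures are saved under pics/ and viewed, at most 14 in all, crops included, and the job is handed in when it is done.

Besides the shell and the picture viewer there is one more tool, called after ">>>" as name(argument=value, ...) on one line, values as JSON. step_arm: Moves the arm, as the interface text tells. Its arguments: {"type":"object","properties":{"commands":{"type":"array","items":{"type":"number"}},"jaw":{"type":"number"},"grip_force":{"type":"number"}},"required":["commands"]}

```bash
mkdir -p pics; ls
python3 - <<'E'
from station import manip
import cv2
for n in("side","top"):
    s=manip.snapshot(n); cv2.imwrite(f"pics/{n}0.png",s["pixels"])
    print(n,s["fx"],s["cx"],s["cy"],s["R"],s["t"])
print(manip.sense())
E
```

```text
pics
side 467.15015444663356 276.7608615466199 210.63046408714936 [[-0.53961532 -0.84189237 -0.00570507]
 [-0.51072008  0.3327208  -0.79275587]
 [ 0.66931331 -0.42486952 -0.60951257]] [0.23182603 0.34668272 0.80939333]
top 525.7952312501994 275.63824633945205 206.66178622491202 [[ 0.00211671 -0.99999417  0.00267937]
 [-0.98289846 -0.00257388 -0.18413035]
 [ 0.18413617 -0.0022438  -0.98289818]] [-0.06296732  0.50042035  1.44035037]
{'t': 0.1, 'q': array([-1.37748551e+00,  5.28358786e-01,  1.43375838e+00, -1.75842697e-05,
        1.18139732e+00, -1.78485005e-01]), 'qd': array([ 0.00217672, -0.00167913, -0.00119612, -0.00116028, -0.00021822,
       -0.00081436]), 'tau': array([-4.15211734e-04, -4.43305242e+01, -1.78586143e+01, -1.97333575e-04,
        3.89151683e-03,  1.22985645e-05]), 'tcp_pos': array([ 0.22695199, -0.58159667,  0.20014541]), 'tool_rot': array([ 9.82769614e-01,  1.84832253e-01, -1.52535985e-05, -9.60827139e-04]), 'force': array([ 0.46650083, -0.51527625, -0.24817122]), 'ft_torque': array([-0.00370276,  0.02947622, -0.00733358]), 'gripper_force': 0.0, 'finger_gap': 0.9988816088194176}
```

View pics/side0.png

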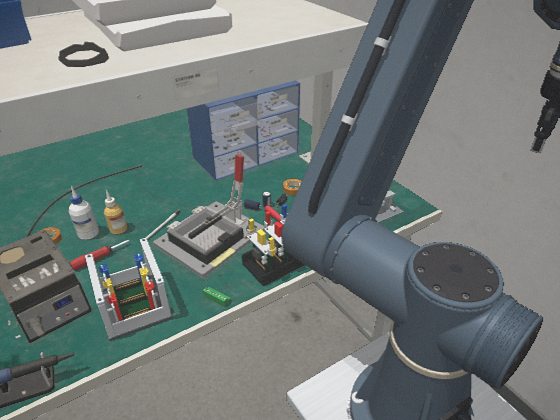

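View pics/top0.png

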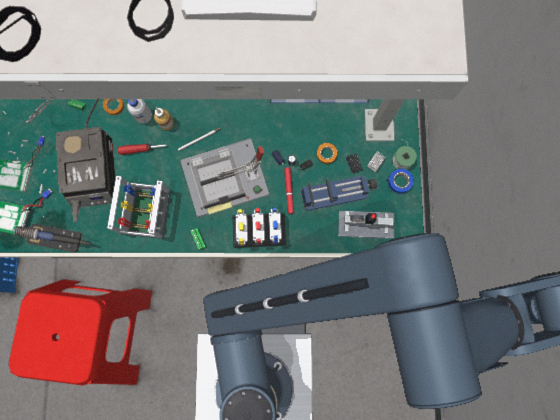

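Run:
```python
import cv2,numpy as np
i=cv2.imread("pics/top0.png")
a=cv2.resize(i[165:250,100:300],None,fx=4,fy=4,interpolation=cv2.INTER_CUBIC)[:340,:800]
b=cv2.resize(i[195:250,320:420],None,fx=4,fy=4,interpolation=cv2.INTER_CUBIC)
c=np.zeros((600,800,3),np.uint8); c[:340]=a; c[340:560,:400]=b
j=cv2.imread("pics/side0.png"); d=cv2.resize(j[180:285,230:310],None,fx=2.45,fy=2.45); c[340:597,402:402+d.shape[1]]=d[:257]
cv2.imwrite("pics/c0.png",c)
```

```text
(no output)
```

View pics/c0.png

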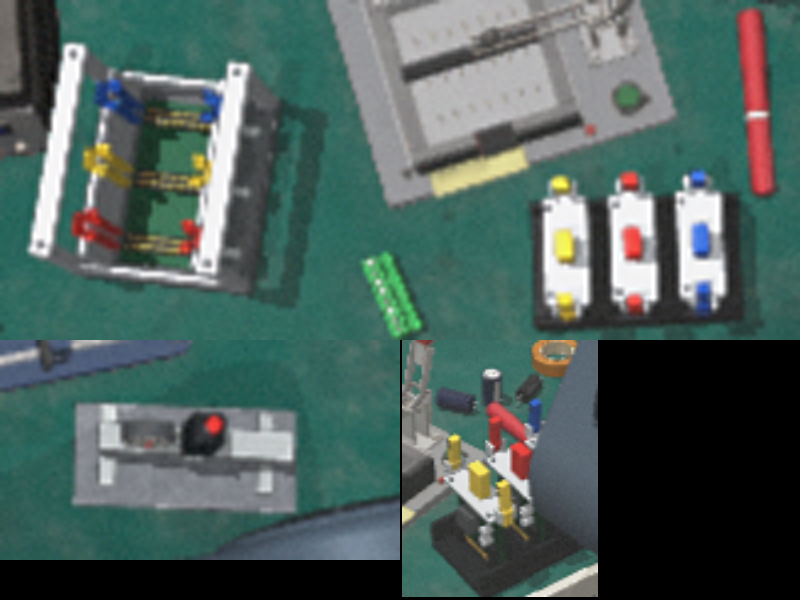

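```bash
cat > h.py <<'E'
from station import manip
import cv2,numpy as np
from scipy.spatial.transform import Rotation as Ro
def snap(n): return manip.snapshot(n)
def ray(s,uv,z):
    uv=np.atleast_2d(uv).astype(float)
    d=np.c_[(uv[:,0]-s["cx"])/s["fx"],(uv[:,1]-s["cy"])/s["fy"],np.ones(len(uv))]@s["R"]
    c=-s["R"].T@s["t"]; return (c+d*((z-c[2])/d[:,2])[:,None])
def pix(s,X):
    p=np.atleast_2d(X)@s["R"].T+s["t"]; return np.c_[s["fx"]*p[:,0]/p[:,2]+s["cx"],s["fy"]*p[:,1]/p[:,2]+s["cy"]]
def tri(s1,p1,s2,p2):
    P=[np.array([[s["fx"],0,s["cx"]],[0,s["fy"],s["cy"]],[0,0,1]])@np.c_[s["R"],s["t"]] for s in(s1,s2)]
    X=cv2.triangulatePoints(P[0],P[1],np.array(p1,float).reshape(2,1),np.array(p2,float).reshape(2,1)); return (X[:3]/X[3]).ravel()
HUE=dict(red=(0,8,172,180),yellow=(20,32,20,32),blue=(105,125,105,125))
def mask(img,col,smin=120,vmin=60):
    h,s,v=cv2.split(cv2.cvtColor(img,cv2.COLOR_BGR2HSV)); a=HUE[col]
    return ((((h>=a[0])&(h<=a[1]))|((h>=a[2])&(h<=a[3])))&(s>=smin)&(v>=vmin)).astype(np.uint8)
def blobs(m,box,amin=4):
    x0,y0,x1,y1=box; n,l,st,c=cv2.connectedComponentsWithStats(np.ascontiguousarray(m[y0:y1,x0:x1]))
    return [(tuple(np.round(c[i]+[x0,y0],2)),int(st[i,4]),tuple(st[i,:4]+[x0,y0,0,0])) for i in range(1,n) if st[i,4]>=amin]
def state():
    s=manip.sense(); r=Ro.from_quat(s["tool_rot"]).as_matrix()
    print("t%.2f tcp"%s["t"],np.round(s["tcp_pos"],4),"F",np.round(s["force"],1),"gap %.3f gf %.1f"%(s["finger_gap"],s["gripper_force"]),"q",np.round(s["q"],2)); print(np.round(r,3).tolist()); return s,r
E
python3 - <<'E'
from h import *
for n,bs in(("top",dict(rack=(100,165,180,245),stand=(228,205,290,250))),("side",dict(rack=(80,230,175,340),stand=(235,195,300,290)))):
    s=snap(n);im=s["pixels"]
    for b,bx in bs.items():
        for c in HUE:
            print(n,b,c,[(p,a,w) for p,a,w in blobs(mask(im,c),bx)])
s=snap("top");im=s["pixels"]
w=((im.min(2)>185)).astype(np.uint8)
for name,bx in(("rail",(100,165,180,245)),("plates",(228,205,290,250)),("gauge",(330,200,400,245))):
    x0,y0,x1,y1=bx
    cs,_=cv2.findContours(w[y0:y1,x0:x1].copy(),cv2.RETR_EXTERNAL,cv2.CHAIN_APPROX_NONE)
    for c in cs:
        if len(c)<8: continue
        r=cv2.minAreaRect(c); bp=cv2.boxPoints(r)+[x0,y0]
        print(name,r[1],np.round(bp,1).tolist())
g=im[200:245,330:400].min(2)
E
```

```text
top rack red [((np.float64(123.23), np.float64(221.62)), 65, (np.int64(118), np.int64(217), np.int64(13), np.int64(10))), ((np.float64(147.12), np.float64(223.88)), 26, (np.int64(145), np.int64(220), np.int64(5), np.int64(9)))]
top rack yellow [((np.float64(126.23), np.float64(205.46)), 70, (np.int64(121), np.int64(201), np.int64(12), np.int64(11))), ((np.float64(149.62), np.float64(207.48)), 29, (np.int64(147), np.int64(204), np.int64(6), np.int64(8)))]
top rack blue [((np.float64(129.0), np.float64(189.78)), 65, (np.int64(124), np.int64(185), np.int64(12), np.int64(11))), ((np.float64(152.42), np.float64(191.04)), 24, (np.int64(150), np.int64(188), np.int64(5), np.int64(7)))]
top stand red [((np.float64(288.53), np.float64(208.76)), 17, (np.int64(288), np.int64(205), np.int64(2), np.int64(9))), ((np.float64(256.85), np.float64(209.46)), 13, (np.int64(255), np.int64(208), np.int64(4), np.int64(4))), ((np.float64(257.6), np.float64(225.3)), 30, (np.int64(256), np.int64(222), np.int64(4), np.int64(8))), ((np.float64(258.08), np.float64(240.69)), 13, (np.int64(257), np.int64(239), np.i
[... 2936 characters left out ...]
7.0, 227.6], [116.0, 175.3], [120.6, 176.1], [111.6, 228.4]]
plates (26.0, 10.0) [[236.0, 214.0], [246.0, 214.0], [246.0, 240.0], [236.0, 240.0]]
plates (25.60280418395996, 10.452519416809082) [[268.5, 213.0], [279.0, 212.4], [280.5, 238.0], [270.0, 238.6]]
plates (28.350400924682617, 10.324373245239258) [[251.8, 211.1], [262.2, 210.7], [263.3, 239.0], [253.0, 239.4]]
gauge (2.0, 4.0) [[385.0, 232.0], [385.0, 228.0], [387.0, 228.0], [387.0, 232.0]]
gauge (5.0, 2.0) [[345.0, 225.0], [347.0, 225.0], [347.0, 230.0], [345.0, 230.0]]
gauge (6.0, 14.0) [[378.0, 218.0], [392.0, 218.0], [392.0, 224.0], [378.0, 224.0]]
gauge (10.0, 4.0) [[345.0, 211.0], [349.0, 211.0], [349.0, 221.0], [345.0, 221.0]]
```

Run:
```python
from h import *
s=snap("top");im=s["pixels"]
X=ray(s,[[107,227.6],[116,175.3],[120.6,176.1],[111.6,228.4],[145.8,231.5],[154,179.9],[161.5,181.1],[153.3,232.7]],.112)[:,:2]
print(np.round(X,4).tolist())
d=X[1]-X[0]; d2=X[2]-X[3];d3=X[5]-X[4]
print([np.degrees(np.arctan2(v[1],v[0])) for v in(d,d2,d3)],[np.linalg.norm(v) for v in(d,d2,d3)])
g=cv2.cvtColor(im,cv2.COLOR_BGR2GRAY).astype(np.float32)
c=X.mean(0)
for yaw in(-7,-8,-9,-10):
    a=np.radians(yaw);ex=np.array([np.cos(a),np.sin(a)]);ey=np.array([-ex[1],ex[0]])
    us=np.arange(-.05,.0501,.001);vs=np.arange(-.085,.0851,.001)
    G=c+us[:,None,None]*ex+vs[None,:,None]*ey
    p=pix(s,np.c_[G.reshape(-1,2),np.full(G.shape[0]*G.shape[1],.112)]).astype(np.float32)
    v=cv2.remap(g,p[:,0].reshape(len(us),-1),p[:,1].reshape(len(us),-1),cv2.INTER_CUBIC)
    gr=np.diff(v.mean(0)); gl=np.argsort(-abs(gr))[:0]
    pk=[(round(1000*vs[i]+.5),round(float(gr[i]),1)) for i in range(1,len(gr)-1) if abs(gr[i])>=max(abs(gr[i-1]),abs(gr[i+1])) and abs(gr[i])>8]
    print(yaw,"c",np.round(c,4),pk, "sharp",round(float((gr**2).sum())))
# along profile on left rail
a=np.radians(-8.7);ex=np.array([np.cos(a),np.sin(a)]);ey=np.array([-ex[1],ex[0]])
for name,v0 in(("L",.5*(X[0]+X[2])),("R",.5*(X[4]+X[6]))):
    us=np.arange(-.1,.1001,.001);w=np.arange(-.003,.0031,.001)
    G=v0+us[:,None,None]*ex+w[None,:,None]*ey
    p=pix(s,np.c_[G.reshape(-1,2),np.full(len(us)*len(w),.112)]).astype(np.float32)
    v=cv2.remap(g,p[:,0].reshape(len(us),-1),p[:,1].reshape(len(us),-1),cv2.INTER_CUBIC).mean(1)
    gr=np.diff(v);i,j=np.argmax(gr),np.argmin(gr);print(name,v0,us[i],us[j])
```

```text
[[0.4301, 0.39], [0.5743, 0.3743], [0.572, 0.3616], [0.4279, 0.3776], [0.4198, 0.2856], [0.5616, 0.2701], [0.5583, 0.2495], [0.4166, 0.2654]]
[np.float64(-6.226561673462295), np.float64(-6.32050864277981), np.float64(-6.271030746291415)] [np.float64(0.14505729056474473), np.float64(0.14500467275827963), np.float64(0.14272283839475663)]
-7 c [0.4951 0.3218] [(-65, 37.8), (-52, -19.8), (-47, -23.2), (25, 17.9), (29, -24.9), (48, 37.8), (62, -48.9)] sharp 22025
-8 c [0.4951 0.3218] [(-65, 35.6), (-52, -16.9), (-47, -23.0), (25, 16.9), (29, -23.1), (48, 34.8), (62, -43.8)] sharp 19848
-9 c [0.4951 0.3218] [(-65, 31.5), (-52, -12.7), (-47, -21.4), (25, 14.0), (29, -19.4), (48, 29.8), (62, -36.0)] sharp 16877
-10 c [0.4951 0.3218] [(-65, 26.2), (-53, -10.1), (-47, -19.2), (24, 12.3), (29, -14.9), (48, 24.4), (63, -28.5)] sharp 14043
L [0.50105144 0.37581634] -0.07299999999999998 0.07300000000000015
R [0.48906306 0.26756355] -0.07999999999999999 -0.07599999999999998
```

Run:
```python
from h import *
s=snap("top");im=s["pixels"]
for c,pp in dict(yellow=[(239.7,210.5),(240.6,226.0),(241.2,241.7)],red=[(256.85,209.5),(257.6,225.3),(258.1,240.7)],blue=[(273.8,209.1),(274.7,224.4),(275.3,239.4)]).items():
    print(c,np.round(ray(s,pp[1],.114),4),np.round(ray(s,[pp[0],pp[2]],.12),4).tolist())
# plates
for b in([[236,214],[246,214],[246,240],[236,240]],[[268.5,213],[279,212.4],[280.5,238],[270,238.6]],[[251.8,211.1],[262.2,210.7],[263.3,239],[253,239.4]]):
    q=ray(s,b,.086)[:,:2];print(np.round(q.mean(0),4),[round(float(np.linalg.norm(q[i]-q[i-1])),4) for i in range(4)])
# rack check in both views
c=np.array([.495,.320]);a=np.radians(-6.27);ex=np.array([np.cos(a),np.sin(a)]);ey=np.array([-ex[1],ex[0]])
d=snap("side")
out=[]
for S in(s,d):
    I=S["pixels"].copy();I=cv2.resize(I,None,fx=4,fy=4,interpolation=cv2.INTER_CUBIC)
    for sx in(-.073,.073):
        for y in(-.0635,-.0495,.0495,.0635):
            p=pix(S,[*(c+sx*ex+y*ey),.112])[0]*4+1.5; cv2.drawMarker(I,tuple(int(v) for v in p),(255,0,255),0,8,1)
    for k in(-.046,0,.046):
        for y in(-.0369,.0369):
            p=pix(S,[*(c+k*ex+y*ey),.088])[0]*4+1.5; cv2.drawMarker(I,tuple(int(v) for v in p),(0,255,0),0,8,1)
    out.append(I)
A=out[0][660:980,400:720];B=out[1][940:1360,320:720]
J=np.zeros((420,800,3),np.uint8);J[:320,:320]=A;J[:,330:730]=B;cv2.imwrite("pics/r1.png",J)
# gauge: red cap
print(blobs(mask(im,"red"),(330,200,400,245)),)
k=(im.max(2)<70).astype(np.uint8);print(blobs(k,(335,205,400,235),10))
```

```text
yellow [[0.435  0.0321 0.114 ]] [[0.4761, 0.0347, 0.12], [0.392, 0.0295, 0.12]]
red [[ 0.437  -0.0134  0.114 ]] [[0.4789, -0.0112, 0.12], [0.3948, -0.0153, 0.12]]
blue [[ 0.4396 -0.0592  0.114 ]] [[0.4801, -0.0567, 0.12], [0.3984, -0.0609, 0.12]]
[0.4366 0.0328] [0.0717, 0.0274, 0.0717, 0.0272]
[ 0.4409 -0.0587] [0.0708, 0.0289, 0.0708, 0.0286]
[ 0.4421 -0.0124] [0.0783, 0.0286, 0.0783, 0.028]
[((np.float64(373.16), np.float64(215.84)), 19, (np.int64(371), np.int64(214), np.int64(5), np.int64(5)))]
[((np.float64(369.14), np.float64(219.3)), 74, (np.int64(365), np.int64(214), np.int64(11), np.int64(10)))]
```

View pics/r1.png

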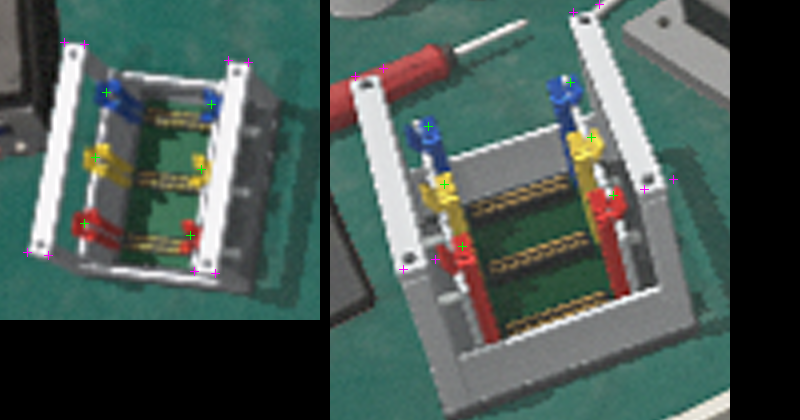

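```bash
cat >> h.py <<'E'
def go(*wps):
    """each wp: (x,y,z,alpha_deg), target tool poses; prints tool-frame shift mm & turn z deg from the sensed pose"""
    s,r=state(); p=s["tcp_pos"]; a0=np.degrees(np.arctan2(r[1,0],r[0,0])); print("alpha %.2f"%a0)
    for w in wps:
        print(np.round(w,4), "->",np.round((np.array(w[:3])-p)@r*1000,1).tolist(),"turn",round(a0-w[3],2), [round(float(v),3) for v in (Ro.from_matrix(r.T@np.array([[np.cos(np.radians(w[3])),np.sin(np.radians(w[3])),0],[np.sin(np.radians(w[3])),-np.cos(np.radians(w[3])),0],[0,0,-1]]))).as_rotvec(True)])
E
python3 -c "
from h import *
go((.4393,-.0588,.2,2.9))"
```

```text
t0.40 tcp [ 0.2271 -0.5821  0.2008] F [ 0.   0.5 -0.5] gap 0.998 gf 0.0 q [-1.38  0.53  1.43  0.    1.18 -0.18]
[[0.932, 0.363, -0.0], [0.363, -0.932, 0.0], [0.0, -0.0, -1.0]]
alpha 21.31
[ 0.4393 -0.0588  0.2     2.9   ] -> [387.9, -410.4, 1.0] turn 18.41 [-0.023, -0.001, 18.405]
```

>>> step_arm(commands=[0.03,-0.032,0,0,0,2,0.07,-0.074,0,0,0,4,0.11,-0.116,0,0,0,6,0.15,-0.159,0,0,0,8,0.19,-0.201,0,0,0,10,0.23,-0.243,0,0,0,12,0.265,-0.28,0,0,0,14,0.295,-0.312,0,0,0,16,0.315,-0.333,0,0,0,18.4,0.32,-0.34,0,0,0,18.4], jaw=36, grip_force=60)

```text
t: 1.4
tcp_pos: [0.402, -0.1456, 0.2012]
tool_rot: [1.0, 0.026, 0.0, -0.001]
force: [-0.1, -0.1, 0.2]
finger_gap: 0.362
gripper_force: 0.0
```

```bash
python3 -c "
from h import *
go((.4393,-.0588,.2,2.9),(.4393,-.0588,.0905,2.9))"
```

```text
t1.40 tcp [ 0.402  -0.1456  0.2012] F [-0.1 -0.1  0.2] gap 0.362 gf 0.0 q [-0.61  0.26  1.9   0.    0.98  0.91]
[[0.999, 0.053, 0.0], [0.053, -0.999, 0.001], [0.0, -0.001, -1.0]]
alpha 3.04
[ 0.4393 -0.0588  0.2     2.9   ] -> [41.8, -84.7, 1.3] turn 0.14 [-0.059, -0.01, 0.137]
[ 0.4393 -0.0588  0.0905  2.9   ] -> [41.8, -84.6, 110.8] turn 0.14 [-0.059, -0.01, 0.137]
```

>>> step_arm(commands=[0.02,-0.04,0,0,0,0,0.042,-0.085,0,0,0,0.1,0.042,-0.085,0.02,0,0,0.1,0.042,-0.085,0.05,0,0,0.1,0.042,-0.085,0.08,0,0,0.1,0.042,-0.085,0.1,0,0,0.1,0.042,-0.085,0.11,0,0,0.1,0.042,-0.085,0.111,0,0,0.1,0.042,-0.085,0.111,0,0,0.1,0.042,-0.085,0.111,0,0,0.1])

```text
t: 2.4
tcp_pos: [0.4402, -0.0626, 0.091]
tool_rot: [1.0, 0.024, 0.001, 0.0]
force: [1.3, 0.5, 0.4]
finger_gap: 0.361
gripper_force: 0.0
```

>>> step_arm(commands=[0,0,0,0,0,0,0,0,0,0,0,0,0,0,0,0,0,0,0,0,0,0,0,0,0,0,0,0,0,0,0,0,0,0,0,0,0,0,0,0,0,0,0,0,0,0,0,0,0,0,0,0,0,0,0,0,0,0,0,0], jaw=0, grip_force=70)

```text
t: 3.4
tcp_pos: [0.4393, -0.0622, 0.09]
tool_rot: [1.0, 0.024, -0.0, -0.0]
force: [-0.2, -0.2, -0.3]
finger_gap: -0.004
gripper_force: 0.0
```

```bash
python3 -c "
from h import *
go((.4393,-.0588,.2305,2.9),(.5407,.315,.2405,83.7))
s=snap('side');I=s['pixels'];cv2.imwrite('pics/g1.png',cv2.resize(I[150:300,200:350],None,fx=4,fy=4))
t=snap('top');print(blobs(mask(t['pixels'],'blue'),(228,195,300,250)))"
```

```text
t3.40 tcp [ 0.4393 -0.0622  0.09  ] F [-0.2 -0.2 -0.3] gap -0.004 gf 0.0 q [-0.39  0.49  1.98 -0.    0.67  1.13]
[[0.999, 0.049, -0.0], [0.049, -0.999, 0.0], [-0.0, -0.0, -1.0]]
alpha 2.80
[ 0.4393 -0.0588  0.2305  2.9   ] -> [0.1, -3.4, -140.5] turn -0.1 [-0.002, 0.006, -0.098]
[ 0.5407  0.315   0.2405 83.7   ] -> [119.7, -371.8, -150.5] turn -80.9 [-0.006, 0.003, -80.898]
[]
```

View pics/g1.png

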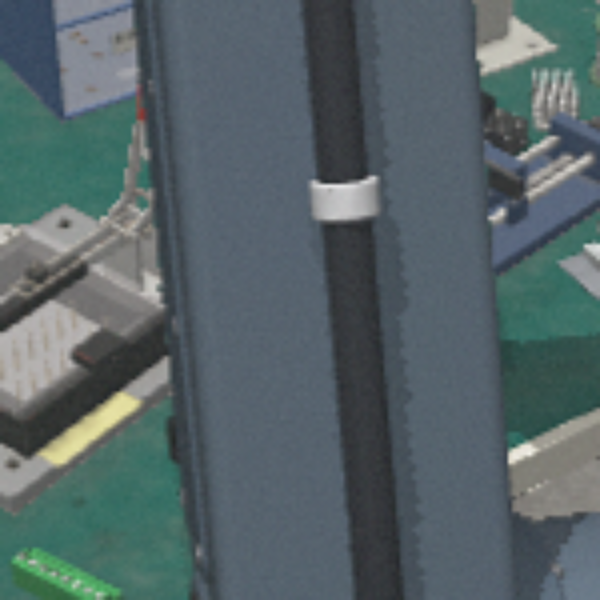

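>>> step_arm(commands=[0,0,0,0,0,0,0,0,0,0,0,0,0,0,-0.005,0,0,0,0,0,-0.02,0,0,0,0,0,-0.06,0,0,0,0,0,-0.11,0,0,0,0.0,-0.05,-0.11,0,0,0,0,-0.1,-0.11,0,0,0,0,-0.15,-0.11,0,0,0,0,-0.2,-0.11,0,0,0], jaw=36)

```text
t: 4.5
tcp_pos: [0.4293, 0.1392, 0.2007]
tool_rot: [1.0, 0.024, 0.001, -0.0]
force: [0.7, 0.3, 0.3]
finger_gap: 0.358
gripper_force: 0.0
```

```bash
python3 -c "
from h import *
state()
s=snap('side');I=s['pixels'];t=snap('top');T=t['pixels']
J=np.hstack([cv2.resize(I[180:300,220:320],None,fx=4,fy=4),cv2.resize(T[150:270,180:280],None,fx=4,fy=4)]);cv2.imwrite('pics/g2.png',J)
for c in HUE: print(c,blobs(mask(T,c),(228,195,300,250)))"
```

```text
t4.50 tcp [0.4293 0.1392 0.2007] F [0.7 0.3 0.3] gap 0.358 gf 0.0 q [ 0.06  0.29  1.85 -0.    0.99  1.59]
[[0.999, 0.048, 0.001], [0.048, -0.999, 0.0], [0.001, -0.0, -1.0]]
red [((np.float64(289.59), np.float64(203.71)), 98, (np.int64(287), np.int64(195), np.int64(6), np.int64(19))), ((np.float64(256.85), np.float64(209.46)), 13, (np.int64(255), np.int64(208), np.int64(4), np.int64(4))), ((np.float64(257.6), np.float64(225.3)), 30, (np.int64(256), np.int64(222), np.int64(4), np.int64(8))), ((np.float64(258.0), np.float64(240.69)), 13, (np.int64(257), np.int64(239), np.int64(3), np.int64(5)))]
yellow [((np.float64(239.87), np.float64(210.53)), 15, (np.int64(238), np.int64(209), np.int64(5), np.int64(4))), ((np.float64(240.55), np.float64(226.39)), 31, (np.int64(239), np.int64(223), np.int64(4), np.int64(8))), ((np.float64(241.14), np.float64(241.36)), 22, (np.int64(240), np.int64(238), np.int64(4), np.int64(7)))]
blue [((np.float64(273.8), np.float64(208.9)), 10, (np.int64(272), np.int64(208), np.int64(4), np.int64(3))), ((np.float64(274.66), np.float64(224.41)), 29, (np.int64(273), np.int64(221), np.int64(4), np.int64(8))), ((np.float64(275.19), np.float64(239.29)), 21, (np.int64(274), np.int64(236), np.int64(4), np.int64(8)))]
```

View pics/g2.png

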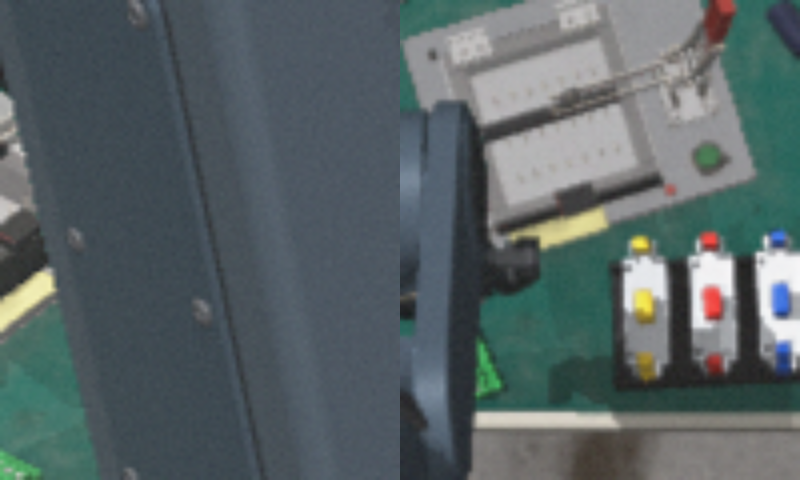

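```bash
python3 -c "
from h import *
t=snap('top');print(pix(t,[[.4293,.1392,.2],[.4293,.1392,.25],[.4293,.1392,.30],[.4393,-.0622,.1]]))
print(manip.tcp_to_grasp, [a for a in dir(manip) if a[0]!='_'])"
```

```text
[[195.83636364 223.07273288]
 [192.81176205 219.90456481]
 [189.54432179 216.48203142]
 [275.79716705 225.27593038]]
0.0187 ['PlanningError', 'sense', 'sign_off', 'snapshot', 'tcp_to_grasp']
```

```bash
python3 -c "
from h import *
t=snap('top');s=snap('side')
print(tri(t,(240.6,226),s,(261.3,236.6)))
print('lev',tri(t,(239.7,210.5),s,(251,224.9)),tri(t,(241.2,241.7),s,(271.9,245.9)))
print(pix(s,[[.4345,.0325,.1005],[.4345,.0325,.116],[.4345,.0325,.085]]))
print(blobs(mask(s['pixels'],'yellow'),(235,195,300,290)))"
```

```text
[0.43786893 0.03366097 0.09705607]
lev [0.47925723 0.03605291 0.10310036] [0.39515489 0.03179104 0.10062873]
[[262.82960355 236.11104977]
 [262.65935201 230.69656566]
 [262.99674576 241.42664856]]
[]
```

```bash
python3 -c "
from h import *
go((.4393,-.059,.2,2.9))"
```

```text
t4.75 tcp [0.4294 0.1375 0.2002] F [ 0.4 -0.3  0.5] gap 0.360 gf 0.0 q [ 0.06  0.3   1.85 -0.    0.99  1.58]
[[0.999, 0.05, 0.0], [0.05, -0.999, -0.001], [0.0, 0.001, -1.0]]
alpha 2.89
[ 0.4393 -0.059   0.2     2.9   ] -> [-0.0, 196.8, 0.3] turn -0.01 [0.031, -0.012, -0.015]
```

>>> step_arm(commands=[0,0.05,0,0,0,0,0,0.1,0,0,0,0,0,0.15,0,0,0,0,0,0.19,0,0,0,0,0,0.197,0,0,0,0,0,0.197,0.0,0,0,0,0,0.197,0.03,0,0,0,0,0.197,0.07,0,0,0,0,0.197,0.1,0,0,0,0,0.197,0.111,0,0,0])

```text
t: 5.75
tcp_pos: [0.4366, -0.0575, 0.0867]
tool_rot: [1.0, 0.025, -0.003, -0.001]
force: [0.5, -0.1, 0.5]
finger_gap: 0.364
gripper_force: 0.0
```

>>> step_arm(commands=[0,0,0,0,0,0,0,0,0,0,0,0,0,0,0,0,0,0,0,0,0,0,0,0,0,0,0,0,0,0,0,0,0,0,0,0,0,0,0,0,0,0,0,0,0,0,0,0,0,0,0,0,0,0,0,0,0,0,0,0], jaw=8)

```text
t: 6.75
tcp_pos: [0.4392, -0.0592, 0.089]
tool_rot: [1.0, 0.024, -0.0, -0.0]
force: [-0.4, -0.3, -0.2]
finger_gap: 0.084
gripper_force: 0.0
```

```bash
python3 -c "
from h import *
go((.4393,-.059,.2,2.9))
T=snap('top')['pixels'];cv2.imwrite('pics/g3.png',cv2.resize(T[190:260,220:320],None,fx=8,fy=8)[:560])"
```

```text
t6.75 tcp [ 0.4392 -0.0592  0.089 ] F [-0.4 -0.3 -0.2] gap 0.084 gf 0.0 q [-0.39  0.49  1.98  0.    0.67  1.13]
[[0.999, 0.049, -0.0], [0.049, -0.999, 0.0], [-0.0, -0.0, -1.0]]
alpha 2.79
[ 0.4393 -0.059   0.2     2.9   ] -> [0.1, -0.2, -111.0] turn -0.11 [-0.004, 0.005, -0.105]
```

View pics/g3.png

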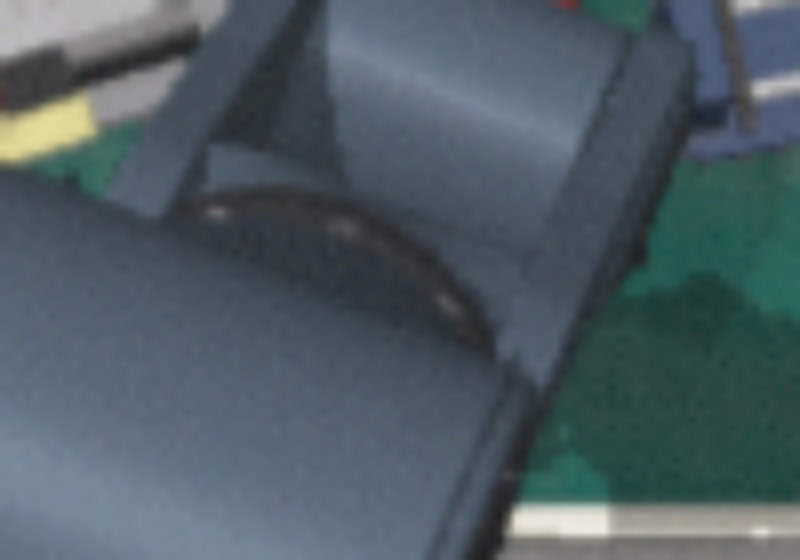

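```bash
python3 -c "
from h import *
go((.495,.32,.22,83.7))"
```

```text
t6.80 tcp [ 0.4392 -0.0593  0.089 ] F [ 0.5  0.5 -0.3] gap 0.079 gf 0.0 q [-0.39  0.49  1.98  0.    0.67  1.13]
[[0.999, 0.049, -0.0], [0.049, -0.999, 0.0], [-0.0, -0.0, -1.0]]
alpha 2.80
[ 0.495  0.32   0.22  83.7  ] -> [74.3, -376.1, -131.0] turn -80.9 [-0.006, 0.002, -80.901]
```

>>> step_arm(commands=[0,0,-0.0,0,0,0,0,0,-0.03,0,0,0,0,0,-0.08,0,0,0,0,0,-0.13,0,0,0,0.01,-0.04,-0.13,0,0,-8,0.02,-0.08,-0.13,0,0,-16,0.025,-0.12,-0.13,0,0,-24,0.03,-0.16,-0.13,0,0,-32,0.035,-0.2,-0.13,0,0,-40,0.04,-0.24,-0.13,0,0,-48], jaw=36)

```text
t: 7.8
tcp_pos: [0.4671, 0.1841, 0.2189]
tool_rot: [0.902, 0.432, -0.0, 0.0]
force: [1.5, -0.4, -0.4]
finger_gap: 0.359
gripper_force: 0.0
```

```bash
python3 -c "
from h import *
go((.495,.32,.22,83.7))"
```

```text
t7.80 tcp [0.4671 0.1841 0.2189] F [ 1.5 -0.4 -0.4] gap 0.359 gf 0.0 q [ 0.15  0.34  1.71 -0.    1.09  0.83]
[[0.627, 0.779, -0.0], [0.779, -0.627, -0.0], [-0.0, -0.0, -1.0]]
alpha 51.14
[ 0.495  0.32   0.22  83.7  ] -> [123.4, -63.5, -1.1] turn -32.56 [-0.008, 0.012, -32.564]
```

>>> step_arm(commands=[0.025,-0.013,0,0,0,-7,0.05,-0.026,0,0,0,-14,0.08,-0.04,0,0,0,-20,0.1,-0.05,0,0,0,-26,0.12,-0.062,0,0,0,-32,0.123,-0.0635,0,0,0,-32.6,0.123,-0.0635,0,0,0,-32.6,0.123,-0.0635,0,0,0,-32.6,0.123,-0.0635,0,0,0,-32.6,0.123,-0.0635,0,0,0,-32.6])

```text
t: 8.8
tcp_pos: [0.4959, 0.317, 0.2191]
tool_rot: [0.747, 0.665, -0.0, 0.0]
force: [-0.0, -0.6, -0.7]
finger_gap: 0.362
gripper_force: 0.0
```

```bash
python3 -c "
from h import *
s,r=state();p=s['tcp_pos'];J=np.zeros((560,800,3),np.uint8)
for k,(n,b) in enumerate((('side',(60,150,200,350)),('top',(90,140,200,300)))):
    S=snap(n);I=cv2.resize(S['pixels'],None,fx=4,fy=4)
    for d in(0,.02,.05,.1):
        q=pix(S,p-d*r[:,2])[0]*4+1.5;cv2.drawMarker(I,tuple(int(v) for v in q),(255,0,255),0,8,1)
    q=pix(S,p)[0]*4; x,y=int(q[0])-200,int(q[1])-330; J[:,k*400:k*400+400]=I[y:y+560,x:x+400]
cv2.imwrite('pics/g4.png',J)"
```

```text
t8.80 tcp [0.4959 0.317  0.2191] F [-0.  -0.6 -0.7] gap 0.362 gf 0.0 q [ 0.38  0.46  1.51 -0.    1.18  0.5 ]
[[0.116, 0.993, -0.0], [0.993, -0.116, -0.0], [-0.0, -0.0, -1.0]]
```

View pics/g4.png

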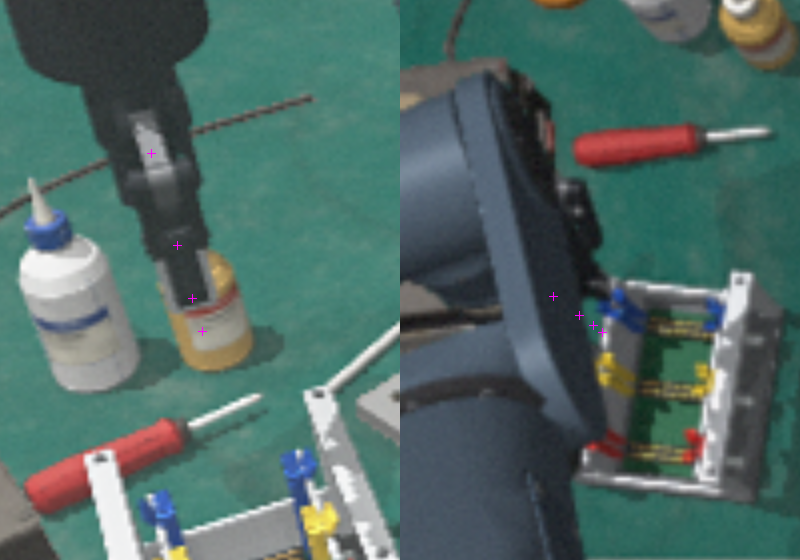

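>>> step_arm(commands=[0,0,0,0,0,0,0,0,0,0,0,0,0,0,0,0,0,0,0,0,0,0,0,0,0,0,0,0,0,0,0,0,0,0,0,0,0,0,0,0,0,0,0,0,0,0,0,0,0,0,0,0,0,0,0,0,0,0,0,0], jaw=0)

```text
t: 9.9
tcp_pos: [0.496, 0.3179, 0.219]
tool_rot: [0.747, 0.665, 0.0, 0.0]
force: [-0.5, 0.2, 0.3]
finger_gap: 0.003
gripper_force: 0.0
```

```bash
python3 -c "
from h import *
s,r=state();p=s['tcp_pos'];J=np.zeros((560,800,3),np.uint8)
S=snap('side');I=cv2.resize(S['pixels'],None,fx=6,fy=6,interpolation=cv2.INTER_CUBIC);q0=pix(S,p)[0]*6;x,y=int(q0[0])-200,int(q0[1])-400
J[:,:400]=I[y:y+560,x:x+400]
for o in np.c_[np.zeros(4),np.zeros(4),[0,-.02,-.05,-.1]].tolist()+[[.011,0,0],[-.011,0,0],[0,.014,0],[0,-.014,0]]:
    q=pix(S,p+r@np.array(o))[0]*6+2.5;cv2.drawMarker(I,tuple(int(v) for v in q),(255,0,255),0,8,1)
J[:,400:]=I[y:y+560,x:x+400]
cv2.imwrite('pics/g5.png',J)"
```

```text
t9.90 tcp [0.496  0.3179 0.219 ] F [-0.5  0.2  0.3] gap 0.003 gf 0.0 q [0.38 0.46 1.51 0.   1.18 0.5 ]
[[0.115, 0.993, 0.0], [0.993, -0.115, 0.0], [0.0, 0.0, -1.0]]
```

View pics/g5.png

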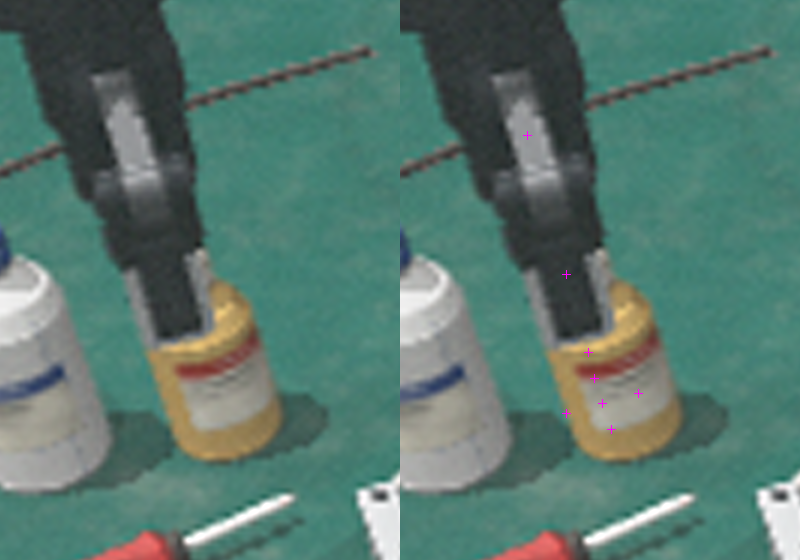

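```bash
python3 -c "
from h import *
go((.44,-.0588,.22,2.9))"
```

```text
t9.95 tcp [0.496  0.3179 0.219 ] F [ 0.2  0.2 -0.4] gap 0.001 gf 0.0 q [0.38 0.46 1.51 0.   1.18 0.5 ]
[[0.115, 0.993, 0.0], [0.993, -0.115, 0.0], [0.0, 0.0, -1.0]]
alpha 83.40
[ 0.44   -0.0588  0.22    2.9   ] -> [-380.6, -12.3, -1.0] turn 80.5 [-0.002, -0.003, 80.499]
```

>>> step_arm(commands=[-0.04,0,0,0,0,8,-0.08,0,0,0,0,16,-0.12,-0.002,0,0,0,24,-0.16,-0.003,0,0,0,32,-0.2,-0.004,0,0,0,40,-0.24,-0.006,0,0,0,48,-0.28,-0.008,0,0,0,56,-0.32,-0.01,0,0,0,64,-0.36,-0.011,0,0,0,72,-0.37,-0.012,0,0,0,80], jaw=30)

```text
t: 10.95
tcp_pos: [0.4416, -0.0518, 0.2194]
tool_rot: [1.0, 0.025, 0.001, 0.001]
force: [0.4, -0.4, 0.9]
finger_gap: 0.296
gripper_force: 0.0
```

```bash
python3 -c "
from h import *
go((.44,-.0588,.22,2.9))"
```

```text
t10.95 tcp [ 0.4416 -0.0518  0.2194] F [ 0.4 -0.4  0.9] gap 0.296 gf 0.0 q [-0.37  0.26  1.84 -0.    1.04  1.15]
[[0.999, 0.05, 0.001], [0.05, -0.999, -0.002], [0.001, 0.002, -1.0]]
alpha 2.85
[ 0.44   -0.0588  0.22    2.9   ] -> [-2.0, 7.0, -0.6] turn -0.05 [0.096, -0.059, -0.052]
```

>>> step_arm(commands=[-0.002,0.0105,0,0,0,0,-0.002,0.0105,0.03,0,0,0,-0.002,0.0105,0.07,0,0,0,-0.002,0.0105,0.11,0,0,0,-0.002,0.0105,0.129,0,0,0,-0.002,0.0105,0.133,0,0,0,-0.002,0.0105,0.137,0,0,0,-0.002,0.0105,0.14,0,0,0,-0.002,0.0105,0.143,0,0,0,-0.002,0.0105,0.144,0,0,0])

```text
t: 11.95
tcp_pos: [0.4407, -0.059, 0.0756]
tool_rot: [1.0, 0.03, 0.001, 0.0]
force: [1.1, 0.9, -0.4]
finger_gap: 0.302
gripper_force: 0.0
```

>>> step_arm(commands=[0,0,0.002,0,0,0,0,0,0.004,0,0,0,0,0,0.006,0,0,0,0,0,0.008,0,0,0,0,0,0.009,0,0,0,0,0,0.01,0,0,0,0,0,0.01,0,0,0,0,0,0.01,0,0,0,0,0,0.01,0,0,0,0,0,0.01,0,0,0])

```text
t: 12.95
tcp_pos: [0.4402, -0.0589, 0.0651]
tool_rot: [1.0, 0.03, 0.0, 0.0]
force: [-1.0, 0.2, 0.2]
finger_gap: 0.3
gripper_force: 0.0
```

>>> step_arm(commands=[0,0,0,0,0,0,0,0,0,0,0,0,0,0,0,0,0,0,0,0,0,0,0,0,0,0,0,0,0,0,0,0,0,0,0,0,0,0,0,0,0,0,0,0,0,0,0,0,0,0,0,0,0,0,0,0,0,0,0,0], jaw=0)

```text
t: 13.95
tcp_pos: [0.4401, -0.0586, 0.0653]
tool_rot: [1.0, 0.03, 0.0, -0.0]
force: [-0.1, 1.7, 5.4]
finger_gap: 0.125
gripper_force: 68.8
```

```bash
python3 -c "
from h import *
go((.44,-.0588,.22,2.9))"
```

```text
t13.95 tcp [ 0.4401 -0.0586  0.0653] F [-0.1  1.7  5.4] gap 0.125 gf 68.8 q [-0.39  0.54  2.    0.    0.6   1.13]
[[0.998, 0.059, 0.0], [0.059, -0.998, 0.0], [0.0, -0.0, -1.0]]
alpha 3.38
[ 0.44   -0.0588  0.22    2.9   ] -> [-0.1, 0.1, -154.7] turn 0.48 [-0.02, -0.012, 0.483]
```

>>> step_arm(commands=[0,0,-0.005,0,0,0,0,0,-0.015,0,0,0,0,0,-0.03,0,0,0,0,0,-0.05,0,0,0,0,0,-0.075,0,0,0,0,0,-0.1,0,0,0,0,0,-0.125,0,0,0,0,0,-0.145,0,0,0,0,0,-0.15,0,0,0,0,0,-0.15,0,0,0])

```text
t: 14.95
tcp_pos: [0.4404, -0.0592, 0.2157]
tool_rot: [1.0, 0.03, 0.001, 0.001]
force: [1.1, -0.3, -1.5]
finger_gap: 0.13
gripper_force: 46.1
```

```bash
python3 -c "
from h import *
go((.5407,.315,.2153,83.7))"
```

```text
t14.95 tcp [ 0.4404 -0.0592  0.2157] F [ 1.1 -0.3 -1.5] gap 0.130 gf 46.1 q [-0.39  0.26  1.85 -0.    1.03  1.13]
[[0.998, 0.059, 0.002], [0.059, -0.998, -0.001], [0.002, 0.001, -1.0]]
alpha 3.41
[ 0.5407  0.315   0.2153 83.7   ] -> [122.4, -367.5, 0.2] turn -80.29 [0.129, -0.033, -80.293]
```

>>> step_arm(commands=[0.005,-0.015,0,0,0,-3,0.014,-0.045,0,0,0,-10,0.03,-0.09,0,0,0,-18,0.045,-0.135,0,0,0,-26,0.06,-0.18,0,0,0,-34,0.075,-0.225,0,0,0,-42,0.09,-0.27,0,0,0,-50,0.105,-0.315,0,0,0,-58,0.116,-0.35,0,0,0,-66,0.122,-0.367,0,0,0,-74])

```text
t: 15.95
tcp_pos: [0.5395, 0.3177, 0.2125]
tool_rot: [0.778, 0.629, -0.001, -0.001]
force: [-0.4, -0.2, -0.7]
finger_gap: 0.123
gripper_force: 73.3
```

>>> step_arm(commands=[0,0,0,0,0,-4,0,0,0,0,0,-6.3,0,0,0,0,0,-6.3,0,0,0,0,0,-6.3,0,0,0,0,0,-6.3,0,0,0,0,0,-6.3,0,0,0,0,0,-6.3,0,0,0,0,0,-6.3,0,0,0,0,0,-6.3,0,0,0,0,0,-6.3])

```text
t: 16.95
tcp_pos: [0.5402, 0.3147, 0.2151]
tool_rot: [0.745, 0.667, 0.0, 0.0]
force: [0.1, -0.6, -2.4]
finger_gap: 0.123
gripper_force: 73.3
```

```bash
python3 -c "
from h import *
go((.5407,.315,.2153,83.7))
S=snap('side');T=snap('top')
for n,s,b in(('side',S,(20,100,250,340)),('top',T,(60,100,250,245))):
    print(n,blobs(mask(s['pixels'],'blue'),b,8))
I=S['pixels'][130:330,40:200];K=T['pixels'][150:250,90:190]
J=np.hstack([cv2.resize(I,None,fx=2.9,fy=2.9),np.zeros((580,1,3),np.uint8)])
J=np.zeros((600,800,3),np.uint8);a=cv2.resize(I,(464,580));J[:580,:464]=a;J[:330,470:800]=cv2.resize(K,(330,330));cv2.imwrite('pics/b1.png',J)"
```

```text
t16.95 tcp [0.5402 0.3147 0.2151] F [ 0.1 -0.6 -2.4] gap 0.123 gf 73.3 q [ 0.35  0.51  1.42 -0.    1.21  0.46]
[[0.11, 0.994, 0.0], [0.994, -0.11, 0.0], [0.0, 0.0, -1.0]]
alpha 83.70
[ 0.5407  0.315   0.2153 83.7   ] -> [0.4, 0.5, -0.2] turn 0.0 [0.011, -0.005, 0.001]
side [((np.float64(122.84), np.float64(190.4)), 55, (np.int64(118), np.int64(184), np.int64(11), np.int64(13))), ((np.float64(77.69), np.float64(200.63)), 90, (np.int64(70), np.int64(194), np.int64(14), np.int64(15))), ((np.float64(105.79), np.float64(206.07)), 14, (np.int64(101), np.int64(205), np.int64(10), np.int64(3))), ((np.float64(138.09), np.float64(259.97)), 70, (np.int64(134), np.int64(254), np.int64(9), np.int64(16))), ((np.float64(104.41), np.float64(270.18)), 68, (np.int64(99), np.int64(264), np.int64(11), np.int64(14))), ((np.float64(63.79), np.float64(301.79)), 24, (np.int64(61), np.int64(299), np.int64(7), np.int64(6))), ((np.float64(58.11), np.float64(304.67)), 9, (np.int64(57), np.int64(303), np.int64(3), np.int64(4)))]
top [((np.float64(132.59), np.float64(102.59)), 27, (np.int64(128), np.int64(100), np.int64(9), np.int64(6))), ((np.float64(125.53), np.float64(174.71)), 17, (np.int64(123), np.int64(173), np.int64(6), np.int64(5))), ((np.float64(138.67), np.float64(177.03)), 39, (np.int64(134), np.int64(174), np.int64(10), np.int64(8))), ((np.float64(130.56), np.float64(190.79)), 48, (np.int64(126), np.int64(186), np.int64(10), np.int64(10))), ((np.float64(152.52), np.float64(190.76)), 21, (np.int64(151), np.int64(188), np.int64(4), np.int64(7)))]
```

View pics/b1.png

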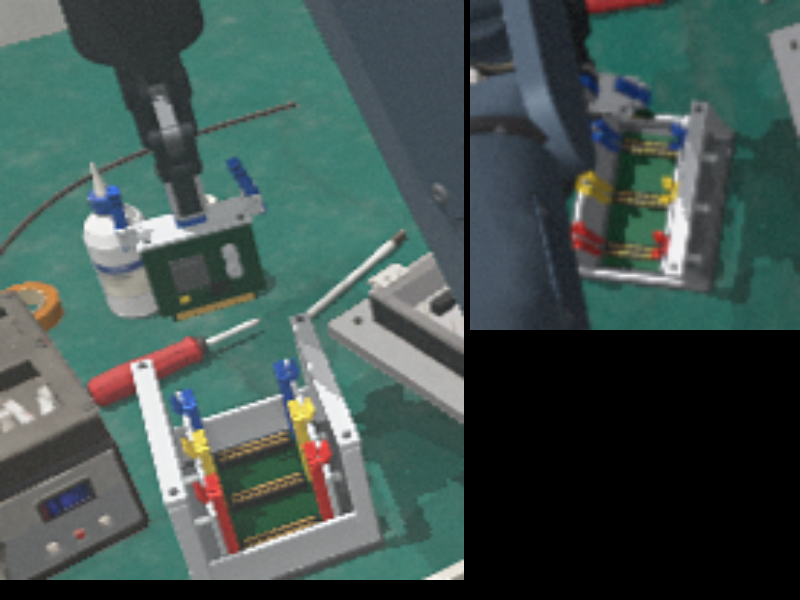

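>>> step_arm(commands=[0,0,0.005,0,0,0,0,0,0.015,0,0,0,0,0,0.03,0,0,0,0,0,0.042,0,0,0,0,0,0.05,0,0,0,0,0,0.054,0,0,0,0,0,0.055,0,0,0,0,0,0.055,0,0,0,0,0,0.055,0,0,0,0,0,0.055,0,0,0])

```text
t: 18.05
tcp_pos: [0.5405, 0.3149, 0.1606]
tool_rot: [0.745, 0.667, 0.001, 0.0]
force: [0.6, 0.2, -1.9]
finger_gap: 0.119
gripper_force: 73.3
```

```bash
python3 -c "
from h import *
s,r=state();p=s['tcp_pos'];ex=r[:,1];ey=-r[:,0]*-1
c=np.array([.495,.320]);a=np.radians(-6.27);rx=np.array([np.cos(a),np.sin(a),0]);ry=np.array([-rx[1],rx[0],0])
J=np.zeros((600,800,3),np.uint8)
hc=p+[0,0,.0352];print('handle',hc)
for n,(x,y,w,h),f,ox in(('side',(85,205,80,100),6,0),('top',(110,160,60,60),5,485)):
    S=snap(n);I=cv2.resize(S['pixels'],None,fx=f,fy=f,interpolation=cv2.INTER_CUBIC)
    P=[hc+k*r[:,0]+z*np.array([0,0,1]) for k,z in((-.036,-.0905),(.036,-.0905),(-.037,-.0145),(.037,-.0145))]
    for X in P: cv2.drawMarker(I,tuple(int(v) for v in pix(S,X)[0]*f+(f-1)/2),(255,0,255),0,9,1)
    for k in(.046,):
      for yy in(-.0369,.0369):
        X=np.r_[c,.088]+k*rx+yy*ry; cv2.drawMarker(I,tuple(int(v) for v in pix(S,X)[0]*f+(f-1)/2),(255,255,0),0,9,1)
    if n=='side':
        for sx in(-.073,.073):
            for yy in(-.0635,-.0495,.0495,.0635):
                X=np.r_[c,.112]+sx*rx+yy*ry; cv2.drawMarker(I,tuple(int(v) for v in pix(S,X)[0]*f+(f-1)/2),(255,255,0),0,9,1)
    C=I[y*f:(y+h)*f,x*f:(x+w)*f];J[:C.shape[0],ox:ox+C.shape[1]]=C[:,:800-ox]
    np.save('pics/%s_b2.npy'%n,S['pixels'])
cv2.imwrite('pics/b2.png',J)"
```

```text
t18.05 tcp [0.5405 0.3149 0.1606] F [ 0.6  0.2 -1.9] gap 0.119 gf 73.3 q [0.35 0.57 1.47 0.   1.09 0.46]
[[0.11, 0.994, 0.001], [0.994, -0.11, 0.0], [0.001, 0.001, -1.0]]
handle [0.54052539 0.31489567 0.19583033]
```

View pics/b2.png

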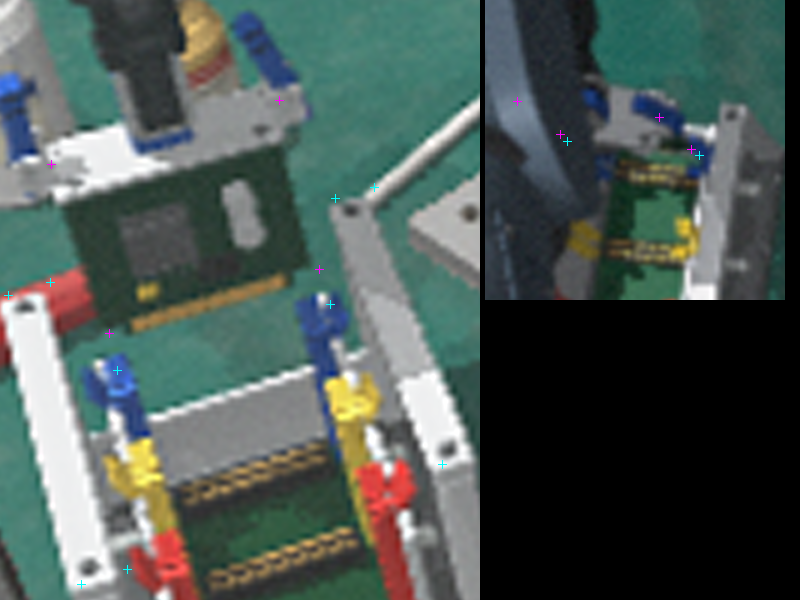

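>>> step_arm(commands=[0,0,0.003,0,0,0,0,0,0.007,0,0,0,0,0,0.011,0,0,0,0,0,0.014,0,0,0,0,0,0.017,0,0,0,0,0,0.019,0,0,0,0,0,0.021,0,0,0,0,0,0.022,0,0,0,0,0,0.023,0,0,0,0,0,0.023,0,0,0])

```text
t: 19.15
tcp_pos: [0.5401, 0.3147, 0.137]
tool_rot: [0.745, 0.667, -0.0, -0.0]
force: [-1.4, 0.3, -1.2]
finger_gap: 0.121
gripper_force: 73.3
```

>>> step_arm(commands=[0,0,0.001,0,0,0,0,0,0.002,0,0,0,0,0,0.003,0,0,0,0,0,0.004,0,0,0,0,0,0.005,0,0,0,0,0,0.006,0,0,0,0,0,0.007,0,0,0,0,0,0.008,0,0,0,0,0,0.008,0,0,0,0,0,0.008,0,0,0])

```text
t: 20.15
tcp_pos: [0.5404, 0.3147, 0.1291]
tool_rot: [0.745, 0.667, 0.0, 0.0]
force: [1.5, -0.3, -2.2]
finger_gap: 0.121
gripper_force: 73.3
```

```bash
python3 -c "
from h import *
s,_=state();print(s['ft_torque'])"
```

```text
t20.15 tcp [0.5404 0.3147 0.1291] F [ 1.5 -0.3 -2.2] gap 0.121 gf 73.3 q [ 0.35  0.61  1.5  -0.    1.03  0.46]
[[0.11, 0.994, 0.001], [0.994, -0.11, 0.0], [0.0, 0.001, -1.0]]
[-0.00186228 -0.26955063  0.04781575]
```

>>> step_arm(commands=[0,0,0.002,0,0,0,0,0,0.004,0,0,0,0,0,0.006,0,0,0,0,0,0.009,0,0,0,0,0,0.012,0,0,0,0,0,0.015,0,0,0,0,0,0.018,0,0,0,0,0,0.019,0,0,0,0,0,0.02,0,0,0,0,0,0.02,0,0,0])

```text
t: 21.15
tcp_pos: [0.5404, 0.315, 0.109]
tool_rot: [0.745, 0.667, 0.0, -0.0]
force: [1.1, 2.7, -0.9]
finger_gap: 0.12
gripper_force: 73.5
```

>>> step_arm(commands=[0,0,0.002,0,0,0,0,0,0.004,0,0,0,0,0,0.006,0,0,0,0,0,0.009,0,0,0,0,0,0.012,0,0,0,0,0,0.015,0,0,0,0,0,0.018,0,0,0,0,0,0.019,0,0,0,0,0,0.02,0,0,0,0,0,0.02,0,0,0])

```text
t: 22.15
tcp_pos: [0.5403, 0.3151, 0.0888]
tool_rot: [0.745, 0.667, 0.0, -0.0]
force: [2.0, 3.7, 1.3]
finger_gap: 0.125
gripper_force: 73.7
```

```bash
python3 -c "
from h import *
s,_=state();print(s['ft_torque'])
S=snap('side');T=snap('top')
for n,s,b in(('side',S,(60,180,250,340)),('top',T,(60,150,250,245))):
    print(n,blobs(mask(s['pixels'],'blue'),b,8))"
```

```text
t22.15 tcp [0.5403 0.3151 0.0888] F [2.  3.7 1.3] gap 0.125 gf 73.7 q [0.35 0.67 1.53 0.   0.95 0.46]
[[0.11, 0.994, 0.0], [0.994, -0.11, 0.001], [0.001, 0.0, -1.0]]
[ 1.00201101 -0.46401928 -0.06576703]
side [((np.float64(75.58), np.float64(199.31)), 52, (np.int64(70), np.int64(194), np.int64(11), np.int64(10))), ((np.float64(135.23), np.float64(240.41)), 44, (np.int64(131), np.int64(235), np.int64(10), np.int64(12))), ((np.float64(95.9), np.float64(251.35)), 40, (np.int64(93), np.int64(246), np.int64(7), np.int64(13))), ((np.float64(138.91), np.float64(262.33)), 55, (np.int64(136), np.int64(254), np.int64(7), np.int64(21))), ((np.float64(104.29), np.float64(271.45)), 56, (np.int64(99), np.int64(266), np.int64(12), np.int64(12))), ((np.float64(63.16), np.float64(301.79)), 19, (np.int64(61), np.int64(299), np.int64(6), np.int64(6)))]
top [((np.float64(138.46), np.float64(185.85)), 13, (np.int64(137), np.int64(184), np.int64(4), np.int64(5))), ((np.float64(150.38), np.float64(188.0)), 29, (np.int64(147), np.int64(185), np.int64(8), np.int64(7)))]
```

>>> step_arm(commands=[0.001,0.0003,0.001,0,0,0,0.001,0.0003,0.002,0,0,0,0.001,0.0003,0.003,0,0,0,0.001,0.0003,0.004,0,0,0,0.001,0.0003,0.005,0,0,0,0.001,0.0003,0.006,0,0,0,0.001,0.0003,0.007,0,0,0,0.001,0.0003,0.008,0,0,0,0.001,0.0003,0.008,0,0,0,0.001,0.0003,0.008,0,0,0])

```text
t: 23.25
tcp_pos: [0.5404, 0.3154, 0.0807]
tool_rot: [0.745, 0.667, -0.0, 0.0]
force: [2.8, 1.2, -1.0]
finger_gap: 0.123
gripper_force: 73.2
```

>>> step_arm(commands=[0,0,0.001,0,0,0,0,0,0.002,0,0,0,0,0,0.002,0,0,0,0,0,0.003,0,0,0,0,0,0.003,0,0,0,0,0,0.004,0,0,0,0,0,0.004,0,0,0,0,0,0.004,0,0,0,0,0,0.004,0,0,0,0,0,0.004,0,0,0])

```text
t: 24.25
tcp_pos: [0.5404, 0.3155, 0.0771]
tool_rot: [0.745, 0.667, -0.0, 0.0]
force: [0.7, -1.1, 1.6]
finger_gap: 0.119
gripper_force: 73.7
```

>>> step_arm(commands=[0,0,0,0,0,0,0,0,0,0,0,0,0,0,0,0,0,0,0,0,0,0,0,0,0,0,-0.01,0,0,0,0,0,-0.03,0,0,0,0,0,-0.06,0,0,0,0.02,0,-0.07,0,0,0,0.05,0,-0.07,0,0,0,0.064,0,-0.07,0,0,0], jaw=34)

```text
t: 25.25
tcp_pos: [0.5483, 0.3814, 0.1487]
tool_rot: [0.745, 0.668, 0.002, 0.0]
force: [-0.1, -0.6, -0.4]
finger_gap: 0.338
gripper_force: 0.0
```

>>> step_arm(commands=[0,0,0,0,0,0,0,0,0,0,0,0,0,0,0,0,0,0,0,0,0,0,0,0,0,0,0.01,0,0,0,0,0,0.03,0,0,0,0,0,0.045,0,0,0,0,0,0.053,0,0,0,0,0,0.053,0,0,0,0,0,0.053,0,0,0], jaw=0)

```text
t: 26.25
tcp_pos: [0.5478, 0.3793, 0.094]
tool_rot: [0.745, 0.667, 0.0, 0.0]
force: [0.5, 0.5, -0.3]
finger_gap: 0.005
gripper_force: 0.0
```

```bash
cat >> h.py <<'E'
def rel(cx,cy,al=83.7):
    """sensed TCP relative to slot centre in tool axes (mm)"""
    s=manip.sense();a=np.radians(al);d=s["tcp_pos"][:2]-[cx,cy]
    print("u %.1f v %.1f z %.1f F %s"%(1000*(d@[np.cos(a),np.sin(a)]),1000*(d@[np.sin(a),-np.cos(a)]),1000*s["tcp_pos"][2],np.round(s["force"],1)))
E
python3 -c "
from h import *
rel(.5404,.3155)
S=snap('side');print(blobs(mask(S['pixels'],'blue'),(60,180,250,340),8))
J=cv2.resize(S['pixels'][180:320,70:200],None,fx=4,fy=4);cv2.imwrite('pics/l1.png',J)"
```

```text
u 64.3 v 0.3 z 94.0 F [ 0.5  0.5 -0.3]
[((np.float64(135.91), np.float64(244.26)), 43, (np.int64(132), np.int64(239), np.int64(10), np.int64(11))), ((np.float64(118.52), np.float64(253.05)), 129, (np.int64(113), np.int64(246), np.int64(12), np.int64(15))), ((np.float64(97.23), np.float64(256.33)), 39, (np.int64(95), np.int64(250), np.int64(6), np.int64(13))), ((np.float64(138.74), np.float64(262.51)), 43, (np.int64(136), np.int64(257), np.int64(7), np.int64(14))), ((np.float64(104.86), np.float64(272.39)), 44, (np.int64(99), np.int64(269), np.int64(11), np.int64(9))), ((np.float64(63.43), np.float64(302.0)), 23, (np.int64(61), np.int64(300), np.int64(7), np.int64(5)))]
```

View pics/l1.png

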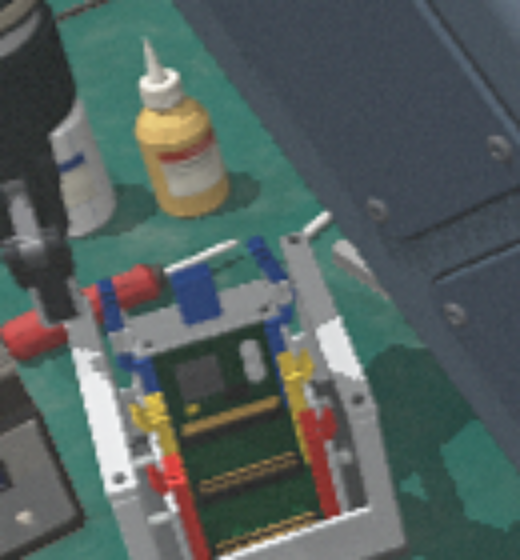

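>>> step_arm(commands=[-0.005,0,0,0,0,0,-0.01,0,0,0,0,0,-0.014,0,0,0,0,0,-0.018,0,0,0,0,0,-0.022,0,0,0,0,0,-0.025,0,0,0,0,0,-0.028,0,0,0,0,0,-0.03,0,0,0,0,0,-0.03,0,0,0,0,0,-0.03,0,0,0,0,0])

```text
t: 27.3
tcp_pos: [0.5445, 0.3498, 0.0942]
tool_rot: [0.745, 0.667, 0.001, -0.0]
force: [0.7, 4.1, 0.8]
finger_gap: 0.001
gripper_force: 2.2
```

>>> step_arm(commands=[-0.002,0,0.002,0,0,0,-0.004,0,0.004,0,0,0,-0.005,0,0.006,0,0,0,-0.006,0,0.008,0,0,0,-0.006,0,0.009,0,0,0,-0.006,0,0.01,0,0,0,-0.006,0,0.011,0,0,0,-0.006,0,0.012,0,0,0,-0.006,0,0.012,0,0,0,-0.006,0,0.012,0,0,0])

```text
t: 28.3
tcp_pos: [0.5433, 0.343, 0.0818]
tool_rot: [0.745, 0.667, -0.001, 0.0]
force: [-0.4, 0.1, 2.2]
finger_gap: 0.0
gripper_force: 1.2
```

```bash
python3 -c "
from h import *
rel(.5404,.3155)
S=snap('side');print(blobs(mask(S['pixels'],'blue'),(60,180,250,340),8))"
```

```text
u 27.6 v -0.2 z 81.8 F [-0.4  0.1  2.2]
[((np.float64(136.13), np.float64(245.83)), 46, (np.int64(132), np.int64(240), np.int64(10), np.int64(12))), ((np.float64(118.5), np.float64(254.24)), 131, (np.int64(113), np.int64(247), np.int64(12), np.int64(16))), ((np.float64(102.64), np.float64(261.44)), 45, (np.int64(95), np.int64(257), np.int64(18), np.int64(10))), ((np.float64(138.91), np.float64(263.29)), 34, (np.int64(136), np.int64(257), np.int64(7), np.int64(14))), ((np.float64(105.47), np.float64(273.28)), 32, (np.int64(100), np.int64(270), np.int64(11), np.int64(8))), ((np.float64(139.8), np.float64(276.5)), 10, (np.int64(139), np.int64(272), np.int64(3), np.int64(10))), ((np.float64(63.45), np.float64(301.86)), 22, (np.int64(61), np.int64(300), np.int64(6), np.int64(5)))]
```

>>> step_arm(commands=[0,0,0.001,0,0,0,0,0,0.002,0,0,0,0,0,0.003,0,0,0,0,0,0.004,0,0,0,0,0,0.005,0,0,0,0,0,0.005,0,0,0,0,0,0.005,0,0,0,0,0,0.005,0,0,0,0,0,0.005,0,0,0,0,0,0.005,0,0,0])

```text
t: 29.35
tcp_pos: [0.5435, 0.3435, 0.077]
tool_rot: [0.745, 0.667, -0.0, -0.0]
force: [-0.5, -0.9, 2.8]
finger_gap: -0.003
gripper_force: 1.3
```

>>> step_arm(commands=[0,0,0.001,0,0,0,0,0,0.001,0,0,0,0,0,0.002,0,0,0,0,0,0.002,0,0,0,0,0,0.003,0,0,0,0,0,0.003,0,0,0,0,0,0.003,0,0,0,0,0,0.003,0,0,0,0,0,0.003,0,0,0,0,0,0.003,0,0,0])

```text
t: 30.35
tcp_pos: [0.5442, 0.3436, 0.0747]
tool_rot: [0.745, 0.667, 0.001, 0.0]
force: [-0.1, -0.8, 6.7]
finger_gap: 0.004
gripper_force: 3.2
```

```bash
python3 -c "
from h import *
rel(.5404,.3155)
S=snap('side');print(blobs(mask(S['pixels'],'blue'),(60,180,250,340),8))"
```

```text
u 28.3 v 0.7 z 74.7 F [-0.1 -0.8  6.7]
[((np.float64(134.88), np.float64(245.98)), 42, (np.int64(131), np.int64(241), np.int64(10), np.int64(11))), ((np.float64(117.34), np.float64(254.69)), 130, (np.int64(111), np.int64(248), np.int64(13), np.int64(15))), ((np.float64(138.87), np.float64(262.87)), 39, (np.int64(136), np.int64(257), np.int64(7), np.int64(14))), ((np.float64(101.88), np.float64(262.7)), 33, (np.int64(95), np.int64(260), np.int64(18), np.int64(5))), ((np.float64(106.91), np.float64(274.13)), 23, (np.int64(104), np.int64(271), np.int64(6), np.int64(7))), ((np.float64(63.8), np.float64(301.76)), 25, (np.int64(61), np.int64(300), np.int64(8), np.int64(5)))]
```

>>> step_arm(commands=[0,0,0.001,0,0,0,0,0,0.001,0,0,0,0,0,0.002,0,0,0,0,0,0.002,0,0,0,0,0,0.002,0,0,0,0,0,0.002,0,0,0,0,0,0.002,0,0,0,0,0,0.002,0,0,0,0,0,0.002,0,0,0,0,0,0.002,0,0,0])

```text
t: 31.4
tcp_pos: [0.5443, 0.3437, 0.0742]
tool_rot: [0.745, 0.667, 0.001, 0.0]
force: [-2.2, -2.4, 13.3]
finger_gap: 0.001
gripper_force: 6.6
```

>>> step_arm(commands=[0,0,0.001,0,0,0,0,0,0.001,0,0,0,0,0,0.002,0,0,0,0,0,0.002,0,0,0,0,0,0.002,0,0,0,0,0,0.002,0,0,0,0,0,0.002,0,0,0,0,0,0.002,0,0,0,0,0,0.002,0,0,0,0,0,0.002,0,0,0])

```text
t: 32.4
tcp_pos: [0.5445, 0.3437, 0.0739]
tool_rot: [0.745, 0.667, 0.001, 0.001]
force: [-4.5, -3.4, 21.2]
finger_gap: -0.001
gripper_force: 10.4
```

>>> step_arm(commands=[0,0,-0.02,0,0,0,0,0,-0.055,0,0,0,-0.03,0,-0.055,0,0,0,-0.07,0,-0.055,0,0,0,-0.092,0,-0.055,0,0,0,-0.092,0,-0.055,0,0,0,-0.092,0,-0.04,0,0,0,-0.092,0,-0.0235,0,0,0,-0.085,0,-0.0235,0,0,0,-0.08,0,-0.0235,0,0,0])

```text
t: 33.4
tcp_pos: [0.5348, 0.2653, 0.0931]
tool_rot: [0.745, 0.667, -0.0, -0.0]
force: [0.5, 0.2, 0.6]
finger_gap: -0.002
gripper_force: 0.0
```

>>> step_arm(commands=[0.004,0,0,0,0,0,0.008,0,0,0,0,0,0.012,0,0,0,0,0,0.015,0,0,0,0,0,0.018,0,0,0,0,0,0.02,0,0.002,0,0,0,0.022,0,0.004,0,0,0,0.024,0,0.007,0,0,0,0.024,0,0.01,0,0,0,0.024,0,0.012,0,0,0])

```text
t: 34.4
tcp_pos: [0.5379, 0.2884, 0.0815]
tool_rot: [0.745, 0.667, 0.001, -0.0]
force: [-0.0, -1.9, 3.6]
finger_gap: -0.001
gripper_force: 1.8
```

>>> step_arm(commands=[0,0,0.001,0,0,0,0,0,0.002,0,0,0,0,0,0.004,0,0,0,0,0,0.006,0,0,0,0,0,0.008,0,0,0,0,0,0.009,0,0,0,0,0,0.01,0,0,0,0,0,0.011,0,0,0,0,0,0.011,0,0,0,0,0,0.011,0,0,0])

```text
t: 35.4
tcp_pos: [0.5383, 0.2889, 0.0736]
tool_rot: [0.745, 0.667, 0.002, 0.0]
force: [-3.6, 0.6, 20.3]
finger_gap: 0.005
gripper_force: 9.6
```

```bash
python3 -c "
from h import *
rel(.5404,.3155)
S=snap('side');print(blobs(mask(S['pixels'],'blue'),(60,180,250,340),8))"
```

```text
u -26.7 v 0.9 z 73.6 F [-3.6  0.6 20.3]
[((np.float64(75.82), np.float64(199.29)), 55, (np.int64(70), np.int64(194), np.int64(12), np.int64(10))), ((np.float64(119.11), np.float64(254.67)), 132, (np.int64(113), np.int64(248), np.int64(13), np.int64(15))), ((np.float64(141.0), np.float64(250.31)), 13, (np.int64(139), np.int64(249), np.int64(5), np.int64(4))), ((np.float64(127.58), np.float64(255.08)), 12, (np.int64(126), np.int64(253), np.int64(4), np.int64(5))), ((np.float64(133.22), np.float64(255.0)), 9, (np.int64(131), np.int64(254), np.int64(6), np.int64(3))), ((np.float64(104.96), np.float64(261.56)), 81, (np.int64(95), np.int64(258), np.int64(20), np.int64(9))), ((np.float64(138.37), np.float64(266.26)), 27, (np.int64(137), np.int64(262), np.int64(4), np.int64(13))), ((np.float64(105.63), np.float64(273.63)), 30, (np.int64(100), np.int64(270), np.int64(11), np.int64(8))), ((np.float64(63.26), np.float64(302.16)), 19, (np.int64(61), np.int64(301), np.int64(6), np.int64(4)))]
```

>>> step_arm(commands=[0,0,-0.03,0,0,0,0,0,-0.07,0,0,0,-0.02,-0.004,-0.11,0,0,8,-0.06,-0.013,-0.13,0,0,16,-0.105,-0.022,-0.13,0,0,24,-0.15,-0.032,-0.13,0,0,32,-0.195,-0.042,-0.13,0,0,40,-0.24,-0.051,-0.13,0,0,48,-0.28,-0.06,-0.13,0,0,56,-0.311,-0.0665,-0.13,0,0,64], jaw=30)

```text
t: 36.45
tcp_pos: [0.4355, -0.0156, 0.1999]
tool_rot: [0.986, 0.168, -0.001, -0.0]
force: [0.6, 0.4, 0.3]
finger_gap: 0.301
gripper_force: 0.0
```

>>> step_arm(commands=[0,0,0,0,0,8,0,0,0,0,0,16.8,0,0,0,0,0,16.8,0,0,0,0,0,16.8,0,0,0,0,0,16.8,0,0,0,0,0,16.8,0,0,0,0,0,16.8,0,0,0,0,0,16.8,0,0,0,0,0,16.8,0,0,0,0,0,16.8])

```text
t: 37.45
tcp_pos: [0.4373, -0.0139, 0.2005]
tool_rot: [1.0, 0.025, 0.0, 0.0]
force: [0.5, -0.3, -0.0]
finger_gap: 0.302
gripper_force: 0.0
```

```bash
python3 -c "
from h import *
go((.4376,-.0133,.0655,2.9))
S=snap('side');print(blobs(mask(S['pixels'],'blue'),(60,180,250,340),8))
T=snap('top');print(blobs(mask(T['pixels'],'blue'),(100,150,180,245),4))"
```

```text
t37.45 tcp [ 0.4373 -0.0139  0.2005] F [ 0.5 -0.3 -0. ] gap 0.302 gf 0.0 q [-0.29  0.28  1.88 -0.    0.98  1.23]
[[0.999, 0.051, 0.0], [0.051, -0.999, -0.0], [0.0, 0.0, -1.0]]
alpha 2.92
[ 0.4376 -0.0133  0.0655  2.9   ] -> [0.3, -0.6, 135.0] turn 0.02 [0.002, -0.005, 0.02]
[((np.float64(76.0), np.float64(199.28)), 53, (np.int64(70), np.int64(194), np.int64(12), np.int64(10))), ((np.float64(118.82), np.float64(254.39)), 131, (np.int64(113), np.int64(247), np.int64(12), np.int64(16))), ((np.float64(133.66), np.float64(252.31)), 70, (np.int64(126), np.int64(249), np.int64(18), np.int64(8))), ((np.float64(104.88), np.float64(261.28)), 82, (np.int64(95), np.int64(257), np.int64(19), np.int64(10))), ((np.float64(138.24), np.float64(264.88)), 25, (np.int64(136), np.int64(261), np.int64(5), np.int64(10))), ((np.float64(105.41), np.float64(273.34)), 29, (np.int64(100), np.int64(270), np.int64(10), np.int64(8))), ((np.float64(63.29), np.float64(301.95)), 21, (np.int64(61), np.int64(300), np.int64(6), np.int64(5)))]
[((np.float64(136.62), np.float64(188.15)), 116, (np.int64(120), np.int64(185), np.int64(35), np.int64(7)))]
```

>>> step_arm(commands=[0,0,0.02,0,0,0,0,-0.0005,0.05,0,0,0,0,-0.0005,0.08,0,0,0,0,-0.0005,0.105,0,0,0,0,-0.0005,0.12,0,0,0,0,-0.0005,0.128,0,0,0,0,-0.0005,0.132,0,0,0,0,-0.0005,0.135,0,0,0,0,-0.0005,0.135,0,0,0,0,-0.0005,0.135,0,0,0])

```text
t: 38.55
tcp_pos: [0.4377, -0.0136, 0.0661]
tool_rot: [1.0, 0.025, 0.001, 0.0]
force: [0.6, 0.0, 0.2]
finger_gap: 0.301
gripper_force: 0.0
```

>>> step_arm(commands=[0,0,0,0,0,0,0,0,0,0,0,0,0,0,0,0,0,0,0,0,0,0,0,0,0,0,0,0,0,0,0,0,0,0,0,0,0,0,0,0,0,0,0,0,0,0,0,0,0,0,0,0,0,0,0,0,0,0,0,0], jaw=0)

```text
t: 39.55
tcp_pos: [0.4376, -0.0131, 0.0663]
tool_rot: [1.0, 0.025, 0.001, -0.0]
force: [-0.5, 1.9, 6.2]
finger_gap: 0.124
gripper_force: 68.6
```

>>> step_arm(commands=[0,0,-0.005,0,0,0,0,0,-0.015,0,0,0,0,0,-0.03,0,0,0,0,0,-0.05,0,0,0,0,0,-0.075,0,0,0,0,0,-0.1,0,0,0,0,0,-0.125,0,0,0,0,0,-0.145,0,0,0,0,0,-0.15,0,0,0,0,0,-0.15,0,0,0])

```text
t: 40.55
tcp_pos: [0.4375, -0.0137, 0.2163]
tool_rot: [1.0, 0.025, 0.001, 0.0]
force: [0.9, 0.5, -1.4]
finger_gap: 0.122
gripper_force: 68.7
```

```bash
python3 -c "
from h import *
go((.449,.3255,.2155,83.7))"
```

```text
t40.55 tcp [ 0.4375 -0.0137  0.2163] F [ 0.9  0.5 -1.4] gap 0.122 gf 68.7 q [-0.29  0.25  1.86 -0.    1.02  1.23]
[[0.999, 0.051, 0.002], [0.051, -0.999, -0.001], [0.002, 0.001, -1.0]]
alpha 2.91
[ 0.449   0.3255  0.2155 83.7   ] -> [28.7, -338.2, 0.5] turn -80.79 [0.13, -0.054, -80.794]
```

>>> step_arm(commands=[0.002,-0.015,0,0,0,-3,0.004,-0.045,0,0,0,-10,0.008,-0.09,0,0,0,-18,0.011,-0.13,0,0,0,-26,0.015,-0.17,0,0,0,-34,0.018,-0.21,0,0,0,-42,0.022,-0.25,0,0,0,-50,0.025,-0.29,0,0,0,-58,0.027,-0.325,0,0,0,-66,0.0287,-0.338,0,0,0,-74])

```text
t: 41.55
tcp_pos: [0.4476, 0.3282, 0.2136]
tool_rot: [0.78, 0.625, -0.001, -0.001]
force: [0.2, -0.2, -0.8]
finger_gap: 0.127
gripper_force: 68.7
```

>>> step_arm(commands=[0,0,0,0,0,-4,0,0,0,0,0,-6.8,0,0,0,0,0,-6.8,0,0,0,0,0,-6.8,0,0,0.01,0,0,-6.8,0,0,0.025,0,0,-6.8,0,0,0.04,0,0,-6.8,0,0,0.05,0,0,-6.8,0,0,0.055,0,0,-6.8,0,0,0.055,0,0,-6.8])

```text
t: 42.55
tcp_pos: [0.4483, 0.3252, 0.1596]
tool_rot: [0.745, 0.667, -0.001, -0.0]
force: [-0.2, 0.0, -2.9]
finger_gap: 0.124
gripper_force: 68.8
```

```bash
python3 -c "
from h import *
go((.449,.3255,.137,83.7))
S=snap('side');T=snap('top')
for n,s,b in(('side',S,(60,180,250,340)),('top',T,(100,150,250,245))):
    print(n,blobs(mask(s['pixels'],'red'),b,8))
C=cv2.resize(S['pixels'][190:330,70:200],None,fx=4.2,fy=4.2,interpolation=cv2.INTER_CUBIC);cv2.imwrite('pics/l2.png',C)"
```

```text
t42.55 tcp [0.4483 0.3252 0.1596] F [-0.2  0.  -2.9] gap 0.124 gf 68.8 q [ 0.43  0.49  1.65 -0.    1.    0.54]
[[0.11, 0.994, -0.002], [0.994, -0.11, -0.001], [-0.001, -0.002, -1.0]]
alpha 83.68
[ 0.449   0.3255  0.137  83.7   ] -> [0.4, 0.7, 22.6] turn -0.02 [-0.092, 0.055, -0.02]
side [((np.float64(141.19), np.float64(240.73)), 52, (np.int64(138), np.int64(234), np.int64(7), np.int64(14))), ((np.float64(99.33), np.float64(252.47)), 159, (np.int64(91), np.int64(246), np.int64(18), np.int64(17))), ((np.float64(78.5), np.float64(262.11)), 154, (np.int64(70), np.int64(254), np.int64(17), np.int64(16))), ((np.float64(121.59), np.float64(257.71)), 17, (np.int64(117), np.int64(256), np.int64(10), np.int64(4))), ((np.float64(149.73), np.float64(293.57)), 131, (np.int64(145), np.int64(282), np.int64(10), np.int64(28))), ((np.float64(114.8), np.float64(304.83)), 135, (np.int64(107), np.int64(293), np.int64(16), np.int64(28)))]
top [((np.float64(129.2), np.float64(151.12)), 83, (np.int64(118), np.int64(150), np.int64(30), np.int64(4))), ((np.float64(124.88), np.float64(215.08)), 25, (np.int64(122), np.int64(213), np.int64(7), np.int64(6))), ((np.float64(139.08), np.float64(217.38)), 26, (np.int64(136), np.int64(215), np.int64(7), np.int64(6))), ((np.float64(147.19), np.float64(223.96)), 27, (np.int64(145), np.int64(220), np.int64(5), np.int64(9)))]
```

>>> step_arm(commands=[0.0004,0.0006,0.003,0,0,0,0.0004,0.0006,0.007,0,0,0,0.0004,0.0006,0.011,0,0,0,0.0004,0.0006,0.014,0,0,0,0.0004,0.0006,0.017,0,0,0,0.0004,0.0006,0.02,0,0,0,0.0004,0.0006,0.023,0,0,0,0.0004,0.0006,0.026,0,0,0,0.0004,0.0006,0.028,0,0,0,0.0004,0.0006,0.03,0,0,0])

```text
t: 43.65
tcp_pos: [0.4495, 0.3259, 0.1303]
tool_rot: [0.745, 0.667, 0.0, 0.0]
force: [-0.4, 0.2, -0.9]
finger_gap: 0.123
gripper_force: 68.8
```

```bash
python3 -c "
from h import *
s,_=state();print(s['ft_torque'])"
```

```text
t43.65 tcp [0.4495 0.3259 0.1303] F [-0.4  0.2 -0.9] gap 0.123 gf 68.8 q [ 0.43  0.53  1.68 -0.    0.93  0.54]
[[0.11, 0.994, 0.0], [0.994, -0.11, 0.0], [0.0, 0.0, -1.0]]
[-0.00758868 -0.08171812 -0.01152468]
```

>>> step_arm(commands=[0,0,0.003,0,0,0,0,0,0.006,0,0,0,0,0,0.009,0,0,0,0,0,0.012,0,0,0,0,0,0.015,0,0,0,0,0,0.018,0,0,0,0,0,0.021,0,0,0,0,0,0.024,0,0,0,0,0,0.026,0,0,0,0,0,0.027,0,0,0])

```text
t: 44.65
tcp_pos: [0.4495, 0.3258, 0.1033]
tool_rot: [0.745, 0.667, -0.0, 0.0]
force: [0.7, 0.2, -1.7]
finger_gap: 0.124
gripper_force: 68.8
```

>>> step_arm(commands=[0,0,0.003,0,0,0,0,0,0.006,0,0,0,0,0,0.009,0,0,0,0,0,0.012,0,0,0,0,0,0.015,0,0,0,0,0,0.018,0,0,0,0,0,0.02,0,0,0,0,0,0.022,0,0,0,0,0,0.024,0,0,0,0,0,0.025,0,0,0])

```text
t: 45.65
tcp_pos: [0.4494, 0.3258, 0.0784]
tool_rot: [0.745, 0.667, 0.0, 0.0]
force: [1.3, 0.0, 1.1]
finger_gap: 0.121
gripper_force: 69.0
```

```bash
python3 -c "
from h import *
s,_=state();print(s['ft_torque']);rel(.449,.3255)"
```

```text
t45.65 tcp [0.4494 0.3258 0.0784] F [1.3 0.  1.1] gap 0.121 gf 69.0 q [ 0.43  0.61  1.72 -0.    0.82  0.54]
[[0.11, 0.994, 0.0], [0.994, -0.11, -0.0], [-0.0, 0.0, -1.0]]
[-0.06039329 -0.19476591 -0.01643385]
u 0.4 v 0.4 z 78.4 F [1.3 0.  1.1]
```

>>> step_arm(commands=[0,0,0,0,0,0,0,0,0,0,0,0,0,0,0,0,0,0,0,0,0,0,0,0,0,0,-0.01,0,0,0,0,0,-0.03,0,0,0,0,0,-0.06,0,0,0,0.02,0,-0.07,0,0,0,0.05,0,-0.07,0,0,0,0.064,0,-0.07,0,0,0], jaw=34)

```text
t: 46.65
tcp_pos: [0.4574, 0.3916, 0.1502]
tool_rot: [0.745, 0.668, 0.002, 0.0]
force: [-0.1, 1.1, 0.4]
finger_gap: 0.344
gripper_force: 0.0
```

>>> step_arm(commands=[0,0,0,0,0,0,0,0,0,0,0,0,0,0,0,0,0,0,0,0,0.01,0,0,0,0,0,0.03,0,0,0,0,0,0.05,0,0,0,0,0,0.0545,0,0,0,-0.005,0,0.0545,0,0,0,-0.01,0,0.0545,0,0,0,-0.014,0,0.0545,0,0,0], jaw=0)

```text
t: 47.65
tcp_pos: [0.4556, 0.3765, 0.0952]
tool_rot: [0.745, 0.667, 0.002, -0.001]
force: [-0.3, 3.5, 0.2]
finger_gap: 0.004
gripper_force: 2.1
```

>>> step_arm(commands=[-0.004,0,0,0,0,0,-0.008,0,0,0,0,0,-0.012,0,0,0,0,0,-0.015,0,0,0,0,0,-0.017,0,0,0,0,0,-0.019,0,0.002,0,0,0,-0.021,0,0.004,0,0,0,-0.022,0,0.007,0,0,0,-0.022,0,0.01,0,0,0,-0.022,0,0.012,0,0,0])

```text
t: 48.65
tcp_pos: [0.4531, 0.3531, 0.0822]
tool_rot: [0.745, 0.667, 0.0, 0.001]
force: [1.4, 0.9, 4.7]
finger_gap: 0.001
gripper_force: 2.2
```

>>> step_arm(commands=[0,0,0.001,0,0,0,0,0,0.002,0,0,0,0,0,0.004,0,0,0,0,0,0.006,0,0,0,0,0,0.008,0,0,0,0,0,0.009,0,0,0,0,0,0.01,0,0,0,0,0,0.011,0,0,0,0,0,0.011,0,0,0,0,0,0.011,0,0,0])

```text
t: 49.65
tcp_pos: [0.4527, 0.3543, 0.0738]
tool_rot: [0.745, 0.667, 0.001, 0.0]
force: [-2.9, 0.4, 21.2]
finger_gap: 0.001
gripper_force: 10.5
```

```bash
python3 -c "
from h import *
rel(.449,.3255)
S=snap('side');print(blobs(mask(S['pixels'],'red'),(90,240,250,340),8))"
```

```text
u 29.0 v 0.5 z 73.8 F [-2.9  0.4 21.2]
[((np.float64(147.2), np.float64(273.22)), 46, (np.int64(144), np.int64(267), np.int64(8), np.int64(13))), ((np.float64(126.78), np.float64(283.37)), 153, (np.int64(120), np.int64(276), np.int64(14), np.int64(16))), ((np.float64(150.48), np.float64(296.94)), 89, (np.int64(147), np.int64(285), np.int64(8), np.int64(25))), ((np.float64(105.75), np.float64(292.75)), 20, (np.int64(103), np.int64(291), np.int64(7), np.int64(5))), ((np.float64(117.75), np.float64(310.8)), 75, (np.int64(114), np.int64(301), np.int64(9), np.int64(20)))]
```

>>> step_arm(commands=[0,0,-0.02,0,0,0,0,0,-0.055,0,0,0,-0.03,0,-0.055,0,0,0,-0.07,0,-0.055,0,0,0,-0.092,0,-0.055,0,0,0,-0.092,0,-0.055,0,0,0,-0.092,0,-0.04,0,0,0,-0.092,0,-0.0235,0,0,0,-0.085,0,-0.0235,0,0,0,-0.08,0,-0.0235,0,0,0])

```text
t: 50.7
tcp_pos: [0.4432, 0.2749, 0.094]
tool_rot: [0.745, 0.667, -0.001, -0.0]
force: [-0.2, -4.2, 2.5]
finger_gap: -0.001
gripper_force: 2.0
```

>>> step_arm(commands=[0.004,0,0,0,0,0,0.008,0,0,0,0,0,0.012,0,0,0,0,0,0.015,0,0,0,0,0,0.018,0,0,0,0,0,0.02,0,0.002,0,0,0,0.022,0,0.004,0,0,0,0.024,0,0.007,0,0,0,0.024,0,0.01,0,0,0,0.024,0,0.012,0,0,0])

```text
t: 51.7
tcp_pos: [0.4467, 0.2986, 0.0824]
tool_rot: [0.745, 0.667, 0.001, -0.0]
force: [-1.1, 0.3, 4.8]
finger_gap: 0.003
gripper_force: 1.8
```

>>> step_arm(commands=[0,0,0.001,0,0,0,0,0,0.002,0,0,0,0,0,0.004,0,0,0,0,0,0.006,0,0,0,0,0,0.008,0,0,0,0,0,0.009,0,0,0,0,0,0.01,0,0,0,0,0,0.011,0,0,0,0,0,0.011,0,0,0,0,0,0.011,0,0,0])

```text
t: 52.7
tcp_pos: [0.4472, 0.2988, 0.0737]
tool_rot: [0.745, 0.667, 0.001, 0.0]
force: [-3.0, 1.6, 19.4]
finger_gap: 0.006
gripper_force: 9.4
```

>>> step_arm(commands=[0,0,-0.03,0,0,0,0,0,-0.07,0,0,0,-0.02,0.002,-0.11,0,0,8,-0.06,0.004,-0.13,0,0,16,-0.1,0.007,-0.13,0,0,24,-0.14,0.01,-0.13,0,0,32,-0.175,0.012,-0.13,0,0,40,-0.21,0.014,-0.13,0,0,48,-0.245,0.016,-0.13,0,0,56,-0.266,0.018,-0.13,0,0,64], jaw=30)

```text
t: 53.7
tcp_pos: [0.4341, 0.0292, 0.2008]
tool_rot: [0.986, 0.168, -0.001, 0.0]
force: [0.3, 0.6, 0.6]
finger_gap: 0.302
gripper_force: 0.0
```

>>> step_arm(commands=[0,0,0,0,0,8,0,0,0,0,0,16.8,0,0,0,0,0,16.8,0,0,0,0,0,16.8,0,0,0,0,0,16.8,0,0,0,0,0,16.8,0,0,0,0,0,16.8,0,0,0,0,0,16.8,0,0,0,0,0,16.8,0,0,0,0,0,16.8])

```text
t: 54.7
tcp_pos: [0.4351, 0.0317, 0.2015]
tool_rot: [1.0, 0.025, 0.0, 0.0]
force: [0.1, 0.1, 0.7]
finger_gap: 0.297
gripper_force: 0.0
```

```bash
python3 -c "
from h import *
go((.435,.0323,.0655,2.9))
S=snap('side');print(blobs(mask(S['pixels'],'red'),(90,240,250,340),8))"
```

```text
t54.70 tcp [0.4351 0.0317 0.2015] F [0.1 0.1 0.7] gap 0.297 gf 0.0 q [-0.18  0.27  1.88 -0.    0.98  1.34]
[[0.999, 0.051, 0.0], [0.051, -0.999, -0.0], [0.0, 0.0, -1.0]]
alpha 2.92
[0.435  0.0323 0.0655 2.9   ] -> [-0.1, -0.6, 136.0] turn 0.02 [0.004, -0.003, 0.021]
[((np.float64(100.15), np.float64(252.46)), 140, (np.int64(91), np.int64(246), np.int64(18), np.int64(14))), ((np.float64(128.16), np.float64(282.78)), 153, (np.int64(122), np.int64(275), np.int64(13), np.int64(17))), ((np.float64(143.75), np.float64(280.45)), 93, (np.int64(135), np.int64(276), np.int64(20), np.int64(10))), ((np.float64(113.61), np.float64(290.36)), 100, (np.int64(103), np.int64(286), np.int64(21), np.int64(11))), ((np.float64(150.49), np.float64(298.0)), 81, (np.int64(147), np.int64(286), np.int64(8), np.int64(24))), ((np.float64(109.9), np.float64(301.3)), 10, (np.int64(108), np.int64(300), np.int64(4), np.int64(4))), ((np.float64(117.71), np.float64(310.82)), 73, (np.int64(113), np.int64(302), np.int64(10), np.int64(19)))]
```

>>> step_arm(commands=[0,0,0.02,0,0,0,0,-0.0005,0.05,0,0,0,0,-0.0005,0.08,0,0,0,0,-0.0005,0.105,0,0,0,0,-0.0005,0.12,0,0,0,0,-0.0005,0.128,0,0,0,0,-0.0005,0.132,0,0,0,0,-0.0005,0.136,0,0,0,0,-0.0005,0.136,0,0,0,0,-0.0005,0.136,0,0,0])

```text
t: 55.75
tcp_pos: [0.4355, 0.0321, 0.066]
tool_rot: [1.0, 0.025, 0.001, 0.0]
force: [-0.1, 0.7, 0.2]
finger_gap: 0.302
gripper_force: 0.0
```

>>> step_arm(commands=[0,0,0,0,0,0,0,0,0,0,0,0,0,0,0,0,0,0,0,0,0,0,0,0,0,0,0,0,0,0,0,0,0,0,0,0,0,0,0,0,0,0,0,0,0,0,0,0,0,0,0,0,0,0,0,0,0,0,0,0], jaw=0)

```text
t: 56.75
tcp_pos: [0.4355, 0.0326, 0.0662]
tool_rot: [1.0, 0.025, 0.001, -0.0]
force: [0.6, 3.2, 6.0]
finger_gap: 0.122
gripper_force: 68.6
```

>>> step_arm(commands=[0,0,-0.005,0,0,0,0,0,-0.015,0,0,0,0,0,-0.03,0,0,0,0,0,-0.05,0,0,0,0,0,-0.075,0,0,0,0,0,-0.1,0,0,0,0,0,-0.125,0,0,0,0,0,-0.145,0,0,0,0,0,-0.15,0,0,0,0,0,-0.15,0,0,0])

```text
t: 57.75
tcp_pos: [0.4353, 0.0319, 0.2163]
tool_rot: [1.0, 0.025, 0.001, 0.0]
force: [1.1, -0.7, -2.4]
finger_gap: 0.123
gripper_force: 68.7
```

>>> step_arm(commands=[0.004,-0.015,0,0,0,-3,0.012,-0.045,0,0,0,-10,0.02,-0.08,0,0,0,-18,0.03,-0.115,0,0,0,-26,0.038,-0.145,0,0,0,-34,0.046,-0.175,0,0,0,-42,0.054,-0.205,0,0,0,-50,0.062,-0.235,0,0,0,-58,0.07,-0.265,0,0,0,-66,0.0745,-0.285,0,0,0,-74])

```text
t: 58.75
tcp_pos: [0.4944, 0.322, 0.2134]
tool_rot: [0.781, 0.625, -0.001, -0.0]
force: [0.7, -0.3, -1.5]
finger_gap: 0.123
gripper_force: 68.7
```

>>> step_arm(commands=[0,0,0,0,0,-4,0,0,0,0,0,-6.8,0,0,0,0,0,-6.8,0,0,0,0,0,-6.8,0,0,0,0,0,-6.8,0,0,0.01,0,0,-6.8,0,0,0.02,0,0,-6.8,0,0,0.03,0,0,-6.8,0,0,0.035,0,0,-6.8,0,0,0.035,0,0,-6.8])

```text
t: 59.75
tcp_pos: [0.4942, 0.3202, 0.1791]
tool_rot: [0.745, 0.667, -0.001, -0.0]
force: [0.0, 0.1, -1.2]
finger_gap: 0.123
gripper_force: 68.7
```

```bash
python3 -c "
from h import *
go((.4949,.3207,.137,83.7))"
```

```text
t59.75 tcp [0.4942 0.3202 0.1791] F [ 0.   0.1 -1.2] gap 0.123 gf 68.7 q [0.39 0.51 1.55 0.   1.09 0.5 ]
[[0.11, 0.994, -0.003], [0.994, -0.11, -0.001], [-0.001, -0.003, -1.0]]
alpha 83.69
[ 0.4949  0.3207  0.137  83.7   ] -> [0.6, 0.8, 42.1] turn -0.01 [-0.144, 0.078, -0.005]
```

>>> step_arm(commands=[0.0003,0.0004,0.005,0,0,0,0.0003,0.0004,0.012,0,0,0,0.0003,0.0004,0.02,0,0,0,0.0003,0.0004,0.027,0,0,0,0.0003,0.0004,0.033,0,0,0,0.0003,0.0004,0.037,0,0,0,0.0003,0.0004,0.04,0,0,0,0.0003,0.0004,0.043,0,0,0,0.0003,0.0004,0.046,0,0,0,0.0003,0.0004,0.049,0,0,0])

```text
t: 60.75
tcp_pos: [0.4956, 0.3209, 0.1315]
tool_rot: [0.745, 0.667, 0.0, 0.0]
force: [-0.1, 0.1, -1.6]
finger_gap: 0.121
gripper_force: 68.7
```

```bash
python3 -c "
from h import *
s,_=state();print(s['ft_torque']);rel(.4949,.3207)"
```

```text
t60.75 tcp [0.4956 0.3209 0.1315] F [-0.1  0.1 -1.6] gap 0.121 gf 68.7 q [0.39 0.57 1.59 0.   0.99 0.5 ]
[[0.11, 0.994, 0.0], [0.994, -0.11, 0.0], [0.0, 0.0, -1.0]]
[ 0.04114129 -0.00381139  0.024437  ]
u 0.3 v 0.7 z 131.5 F [-0.1  0.1 -1.6]
```

>>> step_arm(commands=[0,-0.0004,0.003,0,0,0,0,-0.0004,0.006,0,0,0,0,-0.0004,0.009,0,0,0,0,-0.0004,0.012,0,0,0,0,-0.0004,0.015,0,0,0,0,-0.0004,0.018,0,0,0,0,-0.0004,0.021,0,0,0,0,-0.0004,0.024,0,0,0,0,-0.0004,0.026,0,0,0,0,-0.0004,0.027,0,0,0])

```text
t: 61.75
tcp_pos: [0.4952, 0.3209, 0.1043]
tool_rot: [0.745, 0.667, 0.0, 0.0]
force: [0.4, -0.1, -0.6]
finger_gap: 0.121
gripper_force: 68.8
```

>>> step_arm(commands=[0,0,0.003,0,0,0,0,0,0.006,0,0,0,0,0,0.009,0,0,0,0,0,0.012,0,0,0,0,0,0.015,0,0,0,0,0,0.018,0,0,0,0,0,0.02,0,0,0,0,0,0.022,0,0,0,0,0,0.024,0,0,0,0,0,0.025,0,0,0])

```text
t: 62.75
tcp_pos: [0.4951, 0.3209, 0.0794]
tool_rot: [0.745, 0.667, 0.0, 0.0]
force: [1.8, -0.3, -0.4]
finger_gap: 0.123
gripper_force: 68.8
```

```bash
python3 -c "
from h import *
s,_=state();print(s['ft_torque']);rel(.4949,.3207)"
```

```text
t62.75 tcp [0.4951 0.3209 0.0794] F [ 1.8 -0.3 -0.4] gap 0.123 gf 68.8 q [ 0.39  0.64  1.63 -0.    0.87  0.5 ]
[[0.11, 0.994, 0.0], [0.994, -0.11, 0.0], [0.0, 0.0, -1.0]]
[-0.03215664 -0.40823597 -0.01648129]
u 0.2 v 0.2 z 79.4 F [ 1.8 -0.3 -0.4]
```

>>> step_arm(commands=[0,0,0,0,0,0,0,0,0,0,0,0,0,0,0,0,0,0,0,0,0,0,0,0,0,0,-0.01,0,0,0,0,0,-0.03,0,0,0,0,0,-0.06,0,0,0,0.02,0,-0.07,0,0,0,0.05,0,-0.07,0,0,0,0.064,0,-0.07,0,0,0], jaw=32)

```text
t: 63.75
tcp_pos: [0.5029, 0.3866, 0.1512]
tool_rot: [0.745, 0.668, 0.002, 0.0]
force: [0.1, -0.8, 0.1]
finger_gap: 0.318
gripper_force: 0.0
```

>>> step_arm(commands=[0,0,0,0,0,0,0,0,0,0,0,0,0,0,0,0,0,0,0,0,0.01,0,0,0,0,0,0.03,0,0,0,0,0,0.05,0,0,0,0,0,0.0555,0,0,0,-0.005,0,0.0555,0,0,0,-0.01,0,0.0555,0,0,0,-0.014,0,0.0555,0,0,0], jaw=0)

```text
t: 64.75
tcp_pos: [0.5017, 0.3717, 0.0955]
tool_rot: [0.745, 0.667, 0.002, -0.0]
force: [-0.1, 3.7, 1.5]
finger_gap: -0.0
gripper_force: 2.1
```

>>> step_arm(commands=[-0.004,0,0,0,0,0,-0.008,0,0,0,0,0,-0.012,0,0,0,0,0,-0.015,0,0,0,0,0,-0.017,0,0,0,0,0,-0.019,0,0.002,0,0,0,-0.021,0,0.004,0,0,0,-0.022,0,0.007,0,0,0,-0.022,0,0.01,0,0,0,-0.022,0,0.012,0,0,0])

```text
t: 65.75
tcp_pos: [0.4979, 0.3477, 0.0817]
tool_rot: [0.745, 0.667, -0.001, 0.0]
force: [0.5, 0.3, 4.2]
finger_gap: -0.002
gripper_force: 1.8
```

>>> step_arm(commands=[0,0,0.001,0,0,0,0,0,0.002,0,0,0,0,0,0.004,0,0,0,0,0,0.006,0,0,0,0,0,0.008,0,0,0,0,0,0.009,0,0,0,0,0,0.01,0,0,0,0,0,0.011,0,0,0,0,0,0.011,0,0,0,0,0,0.011,0,0,0])

```text
t: 66.75
tcp_pos: [0.4985, 0.3492, 0.074]
tool_rot: [0.745, 0.667, 0.001, 0.0]
force: [-4.5, -1.9, 20.2]
finger_gap: -0.005
gripper_force: 9.9
```

>>> step_arm(commands=[0,0,-0.02,0,0,0,0,0,-0.055,0,0,0,-0.03,0,-0.055,0,0,0,-0.07,0,-0.055,0,0,0,-0.092,0,-0.055,0,0,0,-0.092,0,-0.055,0,0,0,-0.092,0,-0.04,0,0,0,-0.092,0,-0.0235,0,0,0,-0.085,0,-0.0235,0,0,0,-0.08,0,-0.0235,0,0,0])

```text
t: 67.75
tcp_pos: [0.4893, 0.2704, 0.0941]
tool_rot: [0.745, 0.667, -0.0, -0.0]
force: [0.2, 0.0, -0.5]
finger_gap: -0.005
gripper_force: 0.0
```

>>> step_arm(commands=[0.004,0,0,0,0,0,0.008,0,0,0,0,0,0.012,0,0,0,0,0,0.015,0,0,0,0,0,0.018,0,0,0,0,0,0.02,0,0.002,0,0,0,0.022,0,0.004,0,0,0,0.024,0,0.007,0,0,0,0.024,0,0.01,0,0,0,0.024,0,0.012,0,0,0])

```text
t: 68.75
tcp_pos: [0.4924, 0.2935, 0.0825]
tool_rot: [0.745, 0.667, 0.001, 0.0]
force: [0.6, -1.4, 3.7]
finger_gap: -0.001
gripper_force: 1.8
```

>>> step_arm(commands=[0,0,0.001,0,0,0,0,0,0.002,0,0,0,0,0,0.004,0,0,0,0,0,0.006,0,0,0,0,0,0.008,0,0,0,0,0,0.009,0,0,0,0,0,0.01,0,0,0,0,0,0.011,0,0,0,0,0,0.011,0,0,0,0,0,0.011,0,0,0])

```text
t: 69.75
tcp_pos: [0.4927, 0.2939, 0.0738]
tool_rot: [0.745, 0.667, 0.001, 0.0]
force: [-4.3, 2.3, 16.6]
finger_gap: 0.0
gripper_force: 8.5
```

>>> step_arm(commands=[0,0,-0.02,0,0,0,0,0,-0.06,0,0,0,0,0,-0.1,0,0,0,-0.03,0,-0.13,0,0,0,-0.07,0,-0.13,0,0,0,-0.11,0,-0.13,0,0,0,-0.15,0,-0.13,0,0,0,-0.19,0,-0.13,0,0,0,-0.23,0,-0.13,0,0,0,-0.26,0,-0.13,0,0,0])

```text
t: 70.75
tcp_pos: [0.4619, 0.0324, 0.2007]
tool_rot: [0.745, 0.667, -0.001, -0.001]
force: [0.6, -0.6, -0.6]
finger_gap: -0.002
gripper_force: 0.0
```

```bash
python3 -c "
from h import *
state()
S=snap('side');T=snap('top')
for c in HUE: print(c,blobs(mask(S['pixels'],c),(90,240,170,340),8))
im=T['pixels'];print('cap',blobs(mask(im,'red'),(320,190,430,250)));np.save('pics/T.npy',im)
k=(im.max(2)<70).astype(np.uint8);print(blobs(k,(325,195,420,245),10))
w=(im.min(2)>170).astype(np.uint8);print(blobs(w,(325,195,420,245),5))
J=np.zeros((600,800,3),np.uint8);J[:400,:360]=cv2.resize(S['pixels'][235:335,80:170],None,fx=4,fy=4,interpolation=cv2.INTER_CUBIC);J[:360,370:800]=cv2.resize(im[190:250,325:397],(430,360),interpolation=cv2.INTER_CUBIC);cv2.imwrite('pics/k1.png',J)"
```

```text
t70.75 tcp [0.4619 0.0324 0.2007] F [ 0.6 -0.6 -0.6] gap -0.002 gf 0.0 q [-0.17  0.31  1.82 -0.    1.01 -0.06]
[[0.11, 0.994, -0.003], [0.994, -0.11, -0.001], [-0.001, -0.003, -1.0]]
red [((np.float64(100.15), np.float64(252.47)), 138, (np.int64(91), np.int64(246), np.int64(18), np.int64(14))), ((np.float64(128.1), np.float64(283.0)), 147, (np.int64(122), np.int64(275), np.int64(13), np.int64(17))), ((np.float64(143.86), np.float64(280.42)), 93, (np.int64(135), np.int64(276), np.int64(20), np.int64(10))), ((np.float64(113.53), np.float64(290.36)), 99, (np.int64(103), np.int64(286), np.int64(21), np.int64(11))), ((np.float64(150.49), np.float64(298.0)), 81, (np.int64(147), np.int64(286), np.int64(8), np.int64(24))), ((np.float64(109.89), np.float64(301.44)), 9, (np.int64(108), np.int64(300), np.int64(4), np.int64(4))), ((np.float64(117.61), np.float64(310.68)), 71, (np.int64(113), np.int64(301), np.int64(10), np.int64(20)))]
yellow [((np.float64(123.27), np.float64(268.11)), 140, (np.int64(117), np.int64(261), np.int64(13), np.int64(16))), ((np.float64(138.35), np.float64(265.76)), 83
[... 965 characters left out ...]
, 78, (np.int64(367), np.int64(205), np.int64(10), np.int64(12)))]
[((np.float64(341.14), np.float64(195.14)), 7, (np.int64(339), np.int64(195), np.int64(6), np.int64(2))), ((np.float64(326.2), np.float64(198.2)), 5, (np.int64(325), np.int64(198), np.int64(4), np.int64(2))), ((np.float64(348.4), np.float64(209.68)), 47, (np.int64(346), np.int64(204), np.int64(7), np.int64(11))), ((np.float64(386.01), np.float64(212.48)), 113, (np.int64(379), np.int64(206), np.int64(15), np.int64(11))), ((np.float64(347.41), np.float64(219.73)), 22, (np.int64(346), np.int64(217), np.int64(4), np.int64(6))), ((np.float64(387.0), np.float64(222.5)), 18, (np.int64(386), np.int64(220), np.int64(3), np.int64(6)))]
```

View pics/k1.png

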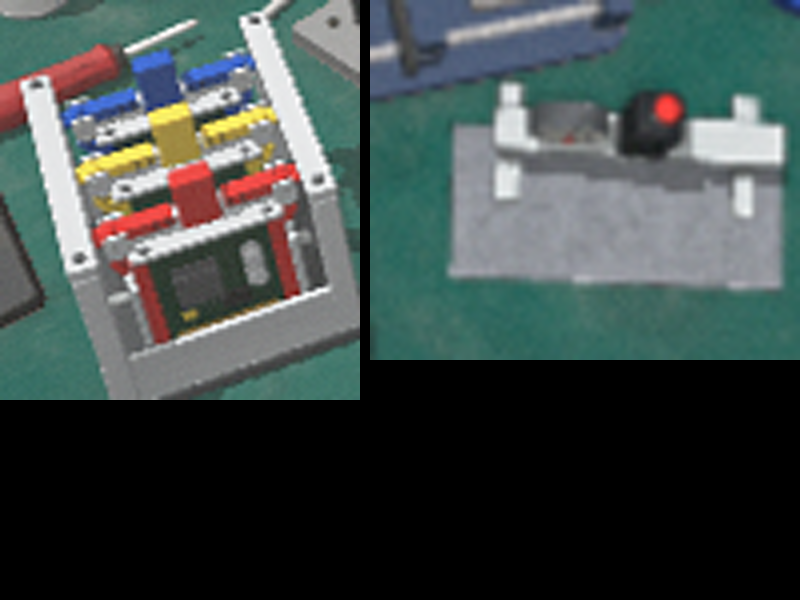

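```bash
python3 -c "
from h import *
S=snap('top');im=S['pixels']
U=lambda c:(325+(c[0]-370)/5.97-.4,190+c[1]/6-.4)
ft=ray(S,[U((508,140)),U((745,155))],.01);print('feet',ft,np.degrees(np.arctan2(*(ft[0]-ft[1])[[0,1]])),np.linalg.norm(ft[0]-ft[1]),ft.mean(0))
e=ray(S,[U((508,82)),U((508,198)),U((745,95)),U((745,215))],.01);print(np.round(e,4).tolist())
pd=ray(S,[U((448,275)),U((782,288)),U((455,125))],.002);print('pad',pd, np.linalg.norm(pd[0]-pd[1]))
print('blk',ray(S,(370.7,211.0),.085),'cap',ray(S,(374.5,207.8),.1))
# old gauge
print('old blk',ray(S,(369.14,219.3),.085),'old cap',ray(S,(373.16,215.84),.1))
T=im; hsv=cv2.cvtColor(T,cv2.COLOR_BGR2HSV);m=((hsv[...,1]<40)&(hsv[...,2]>90)&(hsv[...,2]<170)).astype(np.uint8)
n,l,st,c=cv2.connectedComponentsWithStats(m[195:250,325:405]);i=1+np.argmax(st[1:,4]);ys,xs=np.where(l==i);r=cv2.minAreaRect(np.c_[xs,ys].astype(np.float32));b=cv2.boxPoints(r)+[325,195];print(b.tolist(),ray(S,b,.002).tolist())
"
```

```text
feet [[ 0.48950113 -0.27044454  0.01      ]
 [ 0.48246001 -0.38509729  0.01      ]] 3.5142708944017853 0.11486876228774728 [ 0.48598057 -0.32777091  0.01      ]
[[0.518, -0.2711, 0.01], [0.4612, -0.2698, 0.01], [0.5119, -0.3862, 0.01], [0.4532, -0.384, 0.01]]
pad [[ 0.42491973 -0.24104147  0.002     ]
 [ 0.41902475 -0.40232442  0.002     ]
 [ 0.49822581 -0.24589341  0.002     ]] 0.16139064508407316
blk [[ 0.48190974 -0.32320076  0.085     ]] cap [[ 0.48810534 -0.33104558  0.1       ]]
old blk [[ 0.45877368 -0.31819915  0.085     ]] old cap [[ 0.4658783  -0.32668046  0.1       ]]
[[337.3982334136963, 235.02654647827148], [339.513277053833, 203.3008861541748], [395.0, 207.0], [392.8849563598633, 238.7256622314453]] [[0.4261001262167285, -0.24029360630382793, 0.0020000000000000018], [0.5193824692526128, -0.24828881794802948, 0.0020000000000000018], [0.5088226723111376, -0.40989581118546725, 0.0020000000000000018], [0.41575360129356914, -0.40009982585886733, 0.0020000000000000018]]
```

>>> step_arm(commands=[-0.02,0.004,0,0,0,-1,-0.06,0.011,0,0,0,-2,-0.105,0.019,0,0,0,-2.8,-0.15,0.027,0,0,0,-2.8,-0.195,0.035,0,0,0,-2.8,-0.24,0.043,0,0,0,-2.8,-0.285,0.051,0,0,0,-2.8,-0.325,0.059,0,0,0,-2.8,-0.35,0.064,0,0,0,-2.8,-0.354,0.064,0,0,0,-2.8], jaw=56)

```text
t: 71.9
tcp_pos: [0.4892, -0.3266, 0.2007]
tool_rot: [0.729, 0.685, -0.0, 0.0]
force: [0.3, 0.8, -0.2]
finger_gap: 0.559
gripper_force: 0.0
```

>>> step_arm(commands=[0,0,0,0,0,0,0,0,0,0,0,0,0,0,0,0,0,0,0,0,0,0,0,0,0,0,0,0,0,0,0,0,0,0,0,0,0,0,0,0,0,0,0,0,0,0,0,0,0,0,0,0,0,0,0,0,0,0,0,0])

```text
t: 72.9
tcp_pos: [0.4882, -0.3243, 0.2015]
tool_rot: [0.728, 0.685, 0.0, -0.0]
force: [-0.4, -0.3, 0.0]
finger_gap: 0.564
gripper_force: 0.0
```

```bash
python3 -c "
from h import *
go((.4865,-.3285,.026,86.5))
S=snap('side');im=S['pixels'];print(blobs(mask(im,'red'),(300,100,430,260)))"
```

```text
t72.90 tcp [ 0.4882 -0.3243  0.2015] F [-0.4 -0.3  0. ] gap 0.564 gf 0.0 q [-0.78  0.47  1.53  0.    1.14 -0.72]
[[0.061, 0.998, -0.0], [0.998, -0.061, 0.0], [0.0, -0.0, -1.0]]
alpha 86.49
[ 4.865e-01 -3.285e-01  2.600e-02  8.650e+01] -> [-4.3, -1.4, 175.5] turn -0.01 [-0.001, -0.003, -0.008]
[((np.float64(370.83), np.float64(172.08)), 12, (np.int64(369), np.int64(171), np.int64(5), np.int64(3)))]
```

>>> step_arm(commands=[-0.004,-0.0014,0.02,0,0,0,-0.004,-0.0014,0.06,0,0,0,-0.004,-0.0014,0.1,0,0,0,-0.004,-0.0014,0.13,0,0,0,-0.004,-0.0014,0.15,0,0,0,-0.004,-0.0014,0.165,0,0,0,-0.004,-0.0014,0.172,0,0,0,-0.004,-0.0014,0.175,0,0,0,-0.004,-0.0014,0.175,0,0,0,-0.004,-0.0014,0.175,0,0,0])

```text
t: 73.95
tcp_pos: [0.4871, -0.3287, 0.0274]
tool_rot: [0.728, 0.685, 0.0, 0.001]
force: [0.4, -1.3, 0.0]
finger_gap: 0.561
gripper_force: 0.0
```

>>> step_arm(commands=[0,0,0,0,0,0,0,0,0,0,0,0,0,0,0,0,0,0,0,0,0,0,0,0,0,0,0,0,0,0,0,0,0,0,0,0,0,0,0,0,0,0,0,0,0,0,0,0,0,0,0,0,0,0,0,0,0,0,0,0], jaw=0, grip_force=80)

```text
t: 74.95
tcp_pos: [0.4869, -0.3285, 0.0274]
tool_rot: [0.728, 0.685, -0.0, 0.001]
force: [-0.8, 0.9, 6.7]
finger_gap: 0.271
gripper_force: 78.5
```

```bash
python3 -c "
from h import *
go((.4865,-.3285,.196,86.5),(.5404,.3155,.2,83.7))"
```

```text
t74.95 tcp [ 0.4869 -0.3285  0.0274] F [-0.8  0.9  6.7] gap 0.271 gf 78.5 q [-0.78  0.72  1.66 -0.    0.76 -0.72]
[[0.061, 0.998, 0.001], [0.998, -0.061, -0.001], [-0.001, 0.001, -1.0]]
alpha 86.51
[ 0.4865 -0.3285  0.196  86.5   ] -> [-0.2, -0.3, -168.6] turn 0.01 [0.05, 0.049, 0.01]
[ 0.5404  0.3155  0.2    83.7   ] -> [645.9, 14.3, -173.1] turn 2.81 [0.051, 0.048, 2.81]
```

>>> step_arm(commands=[0,0,-0.005,0,0,0,0,0,-0.02,0,0,0,0,0,-0.045,0,0,0,0,0,-0.075,0,0,0,0,0,-0.105,0,0,0,0,0,-0.135,0,0,0,0,0,-0.16,0,0,0,0,0,-0.17,0,0,0,0,0,-0.173,0,0,0,0,0,-0.173,0,0,0])

```text
t: 75.95
tcp_pos: [0.486, -0.3276, 0.1985]
tool_rot: [0.728, 0.685, -0.0, -0.001]
force: [-0.3, -1.2, -4.3]
finger_gap: 0.268
gripper_force: 78.7
```

>>> step_arm(commands=[0.015,-0.003,0,0,0,0,0.045,-0.008,0,0,0,1,0.085,-0.015,0,0,0,2,0.125,-0.022,0,0,0,2.8,0.165,-0.029,0,0,0,2.8,0.205,-0.036,0,0,0,2.8,0.245,-0.043,0,0,0,2.8,0.28,-0.049,0,0,0,2.8,0.31,-0.055,0,0,0,2.8,0.326,-0.057,0,0,0,2.8])

```text
t: 76.95
tcp_pos: [0.4461, 0.0044, 0.1982]
tool_rot: [0.744, 0.668, -0.001, -0.003]
force: [0.2, -0.3, -4.5]
finger_gap: 0.271
gripper_force: 78.5
```

>>> step_arm(commands=[0.015,0.002,0,0,0,0,0.045,0.007,0,0,0,0,0.085,0.014,0,0,0,0,0.125,0.021,0,0,0,0,0.165,0.028,0,0,0,0,0.205,0.035,0,0,0,0,0.245,0.042,0,0,0,0,0.28,0.048,0,0,0,0,0.31,0.053,0,0,0,0,0.323,0.055,0,0,0,0])

```text
t: 77.95
tcp_pos: [0.538, 0.3187, 0.1976]
tool_rot: [0.744, 0.668, -0.001, -0.001]
force: [0.2, -1.3, -3.5]
finger_gap: 0.27
gripper_force: 78.6
```

>>> step_arm(commands=[0,0,0,0,0,0,0,0,0,0,0,0,0,0,0,0,0,0,0,0,0.01,0,0,0,0,0,0.02,0,0,0,0,0,0.03,0,0,0,0,0,0.035,0,0,0,0,0,0.035,0,0,0,0,0,0.035,0,0,0,0,0,0.035,0,0,0])

```text
t: 78.95
tcp_pos: [0.5401, 0.3159, 0.1649]
tool_rot: [0.745, 0.667, 0.001, 0.0]
force: [-0.3, 0.1, -5.1]
finger_gap: 0.269
gripper_force: 78.6
```

```bash
python3 -c "
from h import *
s,r=state();rel(.5404,.3155)
S=snap('side');np.save('pics/gs.npy',S['pixels']);T=snap('top');np.save('pics/gt.npy',T['pixels'])
w=(S['pixels'].min(2)>150).astype(np.uint8);print(blobs(w,(50,190,180,330),12))
w=(T['pixels'].min(2)>150).astype(np.uint8);print(blobs(w,(90,150,190,245),8))
p=s['tcp_pos'];ey=r[:,0];ex=r[:,1]
sole=p-[0,0,.0254]
for X in(S,T): print('pred feet tips L/R near,far',np.round(pix(X,[sole+sy*.057*ey+sx*.029*ex for sy in(1,-1) for sx in(-1,1)]),1).tolist())"
```

```text
t78.95 tcp [0.5401 0.3159 0.1649] F [-0.3  0.1 -5.1] gap 0.269 gf 78.6 q [0.35 0.57 1.47 0.   1.1  0.46]
[[0.11, 0.994, 0.001], [0.994, -0.11, 0.0], [0.0, 0.001, -1.0]]
u 0.4 v -0.3 z 164.9 F [-0.3  0.1 -5.1]
[((np.float64(73.26), np.float64(193.83)), 23, (np.int64(72), np.int64(190), np.int64(4), np.int64(8))), ((np.float64(102.35), np.float64(192.91)), 34, (np.int64(100), np.int64(190), np.int64(6), np.int64(7))), ((np.float64(78.21), np.float64(210.16)), 273, (np.int64(69), np.int64(200), np.int64(21), np.int64(22))), ((np.float64(161.7), np.float64(224.27)), 79, (np.int64(147), np.int64(213), np.int64(29), np.int64(25))), ((np.float64(88.24), np.float64(226.15)), 136, (np.int64(80), np.int64(220), np.int64(18), np.int64(13))), ((np.float64(173.09), np.float64(224.86)), 65, (np.int64(167), np.int64(221), np.int64(13), np.int64(10))), ((np.float64(80.21), np.float64(235.49)), 86, (np.int64(74), np.int64(227), np.int64(21), np.int64(14))), ((np.float64(101.29), np.float64(232.12)), 17, (np.int64(96), np.int64(230), np.int64(10), np.int64(5))), ((np.float64(167.79), np.float64(245.6)
[... 1472 characters left out ...]
4), np.float64(220.4)), 249, (np.int64(124), np.int64(199), np.int64(34), np.int64(35))), ((np.float64(142.32), np.float64(201.58)), 40, (np.int64(133), np.int64(200), np.int64(18), np.int64(4))), ((np.float64(137.6), np.float64(208.63)), 92, (np.int64(126), np.int64(206), np.int64(24), np.int64(7))), ((np.float64(135.64), np.float64(217.66)), 67, (np.int64(123), np.int64(215), np.int64(25), np.int64(6))), ((np.float64(140.52), np.float64(233.45)), 42, (np.int64(127), np.int64(232), np.int64(27), np.int64(4)))]
pred feet tips L/R near,far [[89.8, 260.2], [85.3, 242.6], [147.8, 242.8], [141.1, 226.6]]
pred feet tips L/R near,far [[111.1, 193.5], [114.8, 172.5], [153.6, 198.2], [156.9, 177.1]]
```

>>> step_arm(commands=[0,0,0.004,0,0,0,0,0,0.009,0,0,0,0,0,0.014,0,0,0,0,0,0.018,0,0,0,0,0,0.021,0,0,0,0,0,0.024,0,0,0,0,0,0.026,0,0,0,0,0,0.027,0,0,0,0,0,0.0275,0,0,0,0,0,0.0275,0,0,0])

```text
t: 80.05
tcp_pos: [0.5397, 0.3156, 0.1377]
tool_rot: [0.745, 0.667, 0.0, 0.0]
force: [-2.3, -1.2, 1.9]
finger_gap: 0.268
gripper_force: 79.3
```

>>> step_arm(commands=[0,0,0.0005,0,0,0,0,0,0.001,0,0,0,0,0,0.0015,0,0,0,0,0,0.0015,0,0,0,0,0,0.0015,0,0,0,0,0,0.0015,0,0,0,0,0,0.0015,0,0,0,0,0,0.0015,0,0,0,0,0,0.0015,0,0,0,0,0,0.0015,0,0,0])

```text
t: 81.05
tcp_pos: [0.5396, 0.3156, 0.1376]
tool_rot: [0.745, 0.667, 0.0, 0.0]
force: [-5.4, -3.6, 10.0]
finger_gap: 0.273
gripper_force: 80.4
```

```bash
python3 -c "
from h import *
s,r=state();rel(.5404,.3155);print(s['ft_torque'])"
```

```text
t81.05 tcp [0.5396 0.3156 0.1376] F [-5.4 -3.6 10. ] gap 0.273 gf 80.4 q [ 0.35  0.6   1.49 -0.    1.05  0.46]
[[0.11, 0.994, 0.001], [0.994, -0.11, 0.0], [0.0, 0.001, -1.0]]
u 0.0 v -0.8 z 137.6 F [-5.4 -3.6 10. ]
[-0.43041605  0.72843043 -0.04799377]
```

>>> step_arm(commands=[0,0,0,0,0,0,0,0,0,0,0,0,0,0,0,0,0,0,0,0,0,0,0,0,0,0,0,0,0,0,0,0,0,0,0,0,0,0,0,0,0,0,0,0,0,0,0,0,0,0,0,0,0,0,0,0,0,0,0,0])

```text
t: 82.05
tcp_pos: [0.5396, 0.3157, 0.1376]
tool_rot: [0.745, 0.667, 0.0, 0.0]
force: [-5.3, -2.5, 10.0]
finger_gap: 0.272
gripper_force: 80.4
```

>>> step_arm(commands=[0,0,-0.008,0,0,0,0,0,-0.02,0,0,0,0,0,-0.03,0,0,0,0,-0.015,-0.03,0,0,0,0,-0.035,-0.03,0,0,0,0,-0.0455,-0.03,0,0,0,0,-0.0455,-0.03,0,0,0,0,-0.0455,-0.025,0,0,0,0,-0.0455,-0.018,0,0,0,0,-0.0455,-0.01,0,0,0])

```text
t: 83.05
tcp_pos: [0.4954, 0.3206, 0.1449]
tool_rot: [0.745, 0.667, 0.0, 0.0]
force: [-0.4, -0.0, -3.8]
finger_gap: 0.274
gripper_force: 78.8
```

>>> step_arm(commands=[0,0,0.002,0,0,0,0,0,0.004,0,0,0,0,0,0.006,0,0,0,0,0,0.008,0,0,0,0,0,0.009,0,0,0,0,0,0.01,0,0,0,0,0,0.01,0,0,0,0,0,0.01,0,0,0,0,0,0.01,0,0,0,0,0,0.01,0,0,0])

```text
t: 84.05
tcp_pos: [0.4945, 0.3205, 0.1375]
tool_rot: [0.745, 0.667, 0.0, 0.0]
force: [-3.8, -2.5, 7.1]
finger_gap: 0.272
gripper_force: 80.2
```

```bash
python3 -c "
from h import *
s,r=state();rel(.4951,.3208);print(s['ft_torque'])"
```

```text
t84.05 tcp [0.4945 0.3205 0.1375] F [-3.8 -2.5  7.1] gap 0.272 gf 80.2 q [ 0.39  0.56  1.59 -0.    1.    0.5 ]
[[0.109, 0.994, 0.001], [0.994, -0.109, -0.0], [0.0, 0.001, -1.0]]
u -0.3 v -0.5 z 137.5 F [-3.8 -2.5  7.1]
[-0.40092947  0.47483523  0.04312866]
```

Same for yellow hold (1.5 s more), then red.

>>> step_arm(commands=[0,0,0,0,0,0,0,0,0,0,0,0,0,0,0,0,0,0,0,0,0,0,0,0,0,0,0,0,0,0,0,0,0,0,0,0,0,0,0,0,0,0,0,0,0,0,0,0,0,0,0,0,0,0,0,0,0,0,0,0])

```text
t: 85.05
tcp_pos: [0.4945, 0.3205, 0.1375]
tool_rot: [0.745, 0.667, 0.0, 0.0]
force: [-2.9, -2.0, 7.6]
finger_gap: 0.27
gripper_force: 80.2
```

>>> step_arm(commands=[0,0,0,0,0,0,0,0,0,0,0,0,0,0,0,0,0,0,0,0,0,0,0,0,0,0,0,0,0,0,0,0,-0.005,0,0,0,0,0,-0.015,0,0,0,0,0,-0.025,0,0,0,0,0,-0.03,0,0,0,0,0,-0.03,0,0,0])

```text
t: 86.05
tcp_pos: [0.4953, 0.3211, 0.1667]
tool_rot: [0.745, 0.667, 0.001, 0.0]
force: [0.7, -0.4, -4.4]
finger_gap: 0.269
gripper_force: 78.8
```

>>> step_arm(commands=[0,-0.015,0,0,0,0,0,-0.035,0,0,0,0,0,-0.0455,0,0,0,0,0,-0.0455,0,0,0,0,0,-0.0455,0.008,0,0,0,0,-0.0455,0.016,0,0,0,0,-0.0455,0.022,0,0,0,0,-0.0455,0.026,0,0,0,0,-0.0455,0.029,0,0,0,0,-0.0455,0.03,0,0,0])

```text
t: 87.05
tcp_pos: [0.4495, 0.3255, 0.1375]
tool_rot: [0.745, 0.667, 0.0, 0.0]
force: [-5.2, -2.5, 16.7]
finger_gap: 0.273
gripper_force: 81.3
```

>>> step_arm(commands=[0,0,0,0,0,0,0,0,0,0,0,0,0,0,0,0,0,0,0,0,0,0,0,0,0,0,0,0,0,0,0,0,0,0,0,0,0,0,0,0,0,0,0,0,0,0,0,0,0,0,0,0,0,0,0,0,0,0,0,0])

```text
t: 88.05
tcp_pos: [0.4495, 0.3256, 0.1375]
tool_rot: [0.745, 0.667, 0.0, 0.0]
force: [-3.7, -2.5, 10.0]
finger_gap: 0.266
gripper_force: 80.7
```

>>> step_arm(commands=[0,0,0,0,0,0,0,0,0,0,0,0,0,0,0,0,0,0,0,0,0,0,0,0,0,0,0,0,0,0,0,0,0,0,0,0,0,0,0,0,0,0,0,0,0,0,0,0,0,0,0,0,0,0,0,0,0,0,0,0])

```text
t: 89.05
tcp_pos: [0.4495, 0.3256, 0.1375]
tool_rot: [0.745, 0.667, 0.0, 0.0]
force: [-4.1, -2.7, 9.6]
finger_gap: 0.271
gripper_force: 80.7
```

```bash
python3 -c "
from h import *
s,r=state();rel(.4494,.3258);print(s['ft_torque'])"
```

```text
t89.05 tcp [0.4495 0.3256 0.1375] F [-4.1 -2.7  9.6] gap 0.271 gf 80.7 q [ 0.43  0.52  1.67 -0.    0.95  0.54]
[[0.11, 0.994, 0.001], [0.994, -0.11, 0.0], [0.0, 0.001, -1.0]]
u -0.2 v 0.1 z 137.5 F [-4.1 -2.7  9.6]
[-0.42312137  0.52627868  0.0133361 ]
```

>>> step_arm(commands=[0,0,-0.01,0,0,0,0,0,-0.03,0,0,0,0,0,-0.05,0,0,0,0,0,-0.06,0,0,0,-0.02,0.002,-0.063,0,0,0,-0.06,0.007,-0.063,0,0,0,-0.1,0.011,-0.063,0,0,0,-0.14,0.016,-0.063,0,0,0,-0.18,0.02,-0.063,0,0,0,-0.22,0.025,-0.063,0,0,0])

```text
t: 90.05
tcp_pos: [0.4496, 0.1028, 0.1983]
tool_rot: [0.745, 0.667, -0.0, -0.0]
force: [0.5, -0.4, -4.9]
finger_gap: 0.271
gripper_force: 79.0
```

>>> step_arm(commands=[-0.04,0.005,0,0,0,0,-0.08,0.009,0,0,0,0,-0.12,0.015,0,0,0,0,-0.16,0.02,0,0,0,-1,-0.2,0.025,0,0,0,-2,-0.24,0.03,0,0,0,-3,-0.28,0.036,0,0,0,-4,-0.32,0.042,0,0,0,-4.2,-0.36,0.048,0,0,0,-4.2,-0.39,0.053,0,0,0,-4.2])

```text
t: 91.05
tcp_pos: [0.4599, -0.2922, 0.1983]
tool_rot: [0.72, 0.693, -0.0, 0.001]
force: [1.0, 0.6, -3.4]
finger_gap: 0.268
gripper_force: 79.0
```

```bash
python3 -c "
from h import *
go((.461,-.323,.2,87.9))"
```

```text
t91.05 tcp [ 0.4599 -0.2922  0.1983] F [ 1.   0.6 -3.4] gap 0.268 gf 79.0 q [-0.77  0.42  1.64 -0.    1.08 -0.73]
[[0.038, 0.999, 0.001], [0.999, -0.038, -0.001], [-0.001, 0.001, -1.0]]
alpha 87.81
[ 0.461 -0.323  0.2   87.9  ] -> [-30.7, 2.3, -1.7] turn -0.09 [0.035, 0.062, -0.091]
```

>>> step_arm(commands=[-0.01,0.001,0,0,0,0,-0.02,0.002,0,0,0,0,-0.027,0.002,0,0,0,0,-0.027,0.002,0,0,0,0,-0.027,0.002,0.02,0,0,0,-0.027,0.002,0.05,0,0,0,-0.027,0.002,0.08,0,0,0,-0.027,0.002,0.1,0,0,0,-0.027,0.002,0.11,0,0,0,-0.027,0.002,0.11,0,0,0])

```text
t: 92.05
tcp_pos: [0.4603, -0.3146, 0.0874]
tool_rot: [0.72, 0.694, 0.0, -0.002]
force: [0.8, 0.8, -2.0]
finger_gap: 0.267
gripper_force: 78.9
```

```bash
python3 -c "
from h import *
go((.4605,-.323,.0274,87.9))"
```

```text
t92.05 tcp [ 0.4603 -0.3146  0.0874] F [ 0.8  0.8 -2. ] gap 0.267 gf 78.9 q [-0.8   0.6   1.7   0.    0.85 -0.76]
[[0.036, 0.999, -0.002], [0.999, -0.036, 0.003], [0.002, -0.002, -1.0]]
alpha 87.96
[ 4.605e-01 -3.230e-01  2.740e-02  8.790e+01] -> [-8.5, 0.6, 60.0] turn 0.06 [-0.136, -0.14, 0.063]
```

>>> step_arm(commands=[-0.005,0.0005,0.01,0,0,0,-0.0085,0.0005,0.025,0,0,0,-0.0085,0.0005,0.038,0,0,0,-0.0085,0.0005,0.046,0,0,0,-0.0085,0.0005,0.051,0,0,0,-0.0085,0.0005,0.054,0,0,0,-0.0085,0.0005,0.056,0,0,0,-0.0085,0.0005,0.057,0,0,0,-0.0085,0.0005,0.058,0,0,0,-0.0085,0.0005,0.058,0,0,0])

```text
t: 93.05
tcp_pos: [0.4612, -0.3248, 0.0307]
tool_rot: [0.72, 0.694, 0.0, 0.0]
force: [-0.3, -0.4, -4.2]
finger_gap: 0.27
gripper_force: 79.0
```

>>> step_arm(commands=[0,0,0.0005,0,0,0,0,0,0.001,0,0,0,0,0,0.0015,0,0,0,0,0,0.002,0,0,0,0,0,0.0025,0,0,0,0,0,0.0025,0,0,0,0,0,0.0025,0,0,0,0,0,0.0025,0,0,0,0,0,0.0025,0,0,0,0,0,0.0025,0,0,0])

```text
t: 94.05
tcp_pos: [0.4611, -0.3247, 0.028]
tool_rot: [0.72, 0.694, 0.0, 0.0]
force: [-0.2, -0.1, -4.1]
finger_gap: 0.268
gripper_force: 79.0
```

```bash
python3 -c "
from h import *
go((.4605,-.323,.0274,87.9))"
```

```text
t94.05 tcp [ 0.4611 -0.3247  0.028 ] F [-0.2 -0.1 -4.1] gap 0.268 gf 79.0 q [-0.81  0.7   1.72  0.    0.72 -0.78]
[[0.037, 0.999, 0.0], [0.999, -0.037, -0.0], [-0.0, 0.0, -1.0]]
alpha 87.90
[ 4.605e-01 -3.230e-01  2.740e-02  8.790e+01] -> [1.7, -0.7, 0.6] turn 0.0 [0.004, 0.002, 0.004]
```

Down 1.5 mm more, release, rise clear and retreat, then check.

>>> step_arm(commands=[0.001,0,0.0005,0,0,0,0.001,0,0.001,0,0,0,0.001,0,0.0013,0,0,0,0.001,0,0.0013,0,0,0,0.001,0,0.0013,0,0,0,0.001,0,0.0013,0,0,0,0.001,0,0.0013,0,0,0,0.001,0,0.0013,0,0,0,0.001,0,0.0013,0,0,0,0.001,0,0.0013,0,0,0])

```text
t: 95.05
tcp_pos: [0.4612, -0.3241, 0.0276]
tool_rot: [0.72, 0.694, -0.0, 0.0]
force: [-1.2, -0.3, 5.3]
finger_gap: 0.268
gripper_force: 80.4
```

>>> step_arm(commands=[0,0,0,0,0,0,0,0,0,0,0,0,0,0,0,0,0,0,0,0,0,0,0,0,0,0,0,0,0,0,0,0,0,0,0,0,0,0,0,0,0,0,0,0,0,0,0,0,0,0,0,0,0,0,0,0,0,0,0,0], jaw=56)

```text
t: 96.05
tcp_pos: [0.4611, -0.3238, 0.0267]
tool_rot: [0.72, 0.694, -0.0, 0.0]
force: [-0.0, -0.3, -0.4]
finger_gap: 0.557
gripper_force: 0.0
```

>>> step_arm(commands=[0,0,-0.01,0,0,0,0,0,-0.03,0,0,0,0,0,-0.06,0,0,0,0,0,-0.1,0,0,0,0,0,-0.14,0,0,0,0,0,-0.17,0,0,0,-0.04,-0.04,-0.17,0,0,0,-0.08,-0.07,-0.17,0,0,0,-0.12,-0.1,-0.17,0,0,0,-0.16,-0.13,-0.17,0,0,0])

```text
t: 97.05
tcp_pos: [0.3283, -0.4749, 0.1979]
tool_rot: [0.72, 0.694, -0.0, 0.001]
force: [1.3, -0.4, 0.4]
finger_gap: 0.557
gripper_force: 0.0
```

>>> step_arm(commands=[-0.03,-0.03,0,0,0,0,-0.06,-0.06,0,0,0,0,-0.09,-0.08,0,0,0,0,-0.1,-0.1,0,0,0,0,-0.1,-0.1,0,0,0,0,-0.1,-0.1,0,0,0,0,-0.1,-0.1,0,0,0,0,-0.1,-0.1,0,0,0,0,-0.1,-0.1,0,0,0,0,-0.1,-0.1,0,0,0,0])

```text
t: 98.05
tcp_pos: [0.2265, -0.5697, 0.1968]
tool_rot: [0.72, 0.694, 0.0, 0.0]
force: [-0.3, 0.4, 0.8]
finger_gap: 0.558
gripper_force: 0.0
```

```bash
python3 -c "
from h import *
state()
S=snap('top');im=S['pixels']
print('cap',[(b,ray(S,b[0],.1)) for b in blobs(mask(im,'red'),(320,190,430,250))])
k=(im.max(2)<70).astype(np.uint8);print(blobs(k,(325,195,420,245),10))
w=(im.min(2)>170).astype(np.uint8)
for b in blobs(w,(335,195,420,245),5): print(b[0],b[1],b[2],np.round(ray(S,b[0],.02),4))
D=snap('side')['pixels']
for c in HUE: print(c,[b for b in blobs(mask(D,c),(93,240,170,300),40)])"
```

```text
t98.05 tcp [ 0.2265 -0.5697  0.1968] F [-0.3  0.4  0.8] gap 0.558 gf 0.0 q [-1.37  0.52  1.47  0.    1.16 -1.34]
[[0.035, 0.999, 0.0], [0.999, -0.035, 0.0], [0.0, 0.0, -1.0]]
cap [(((np.float64(373.1), np.float64(216.95)), 20, (np.int64(371), np.int64(215), np.int64(5), np.int64(5))), array([[ 0.46282051, -0.32641943,  0.1       ]]))]
[((np.float64(369.31), np.float64(220.36)), 75, (np.int64(365), np.int64(215), np.int64(11), np.int64(11))), ((np.float64(408.59), np.float64(235.09)), 22, (np.int64(400), np.int64(233), np.int64(18), np.int64(5))), ((np.float64(389.46), np.float64(239.27)), 26, (np.int64(380), np.int64(237), np.int64(19), np.int64(6)))]
(np.float64(340.75), np.float64(195.25)) 8 (np.int64(338), np.int64(195), np.int64(7), np.int64(2)) [[ 0.5396 -0.2501  0.02  ]]
(np.float64(347.04), np.float64(218.52)) 54 (np.int64(345), np.int64(213), np.int64(7), np.int64(11)) [[ 0.4715 -0.2667  0.02  ]]
(np.float64(385.11), np.float64(220.69)) 106 (np.int64(378), np.int64(214), np.int64(15), np.int64(11)) [[ 0.4655 -0.3757  0.02  ]]
(np.float64(346.17), np.float64(228.78)) 18 (np.in
[... 708 characters left out ...]
np.int64(286), np.int64(7), np.int64(14)))]
yellow [((np.float64(123.37), np.float64(268.11)), 139, (np.int64(117), np.int64(261), np.int64(13), np.int64(16))), ((np.float64(138.61), np.float64(265.71)), 80, (np.int64(130), np.int64(262), np.int64(19), np.int64(9))), ((np.float64(109.03), np.float64(275.06)), 90, (np.int64(99), np.int64(271), np.int64(20), np.int64(10)))]
blue [((np.float64(118.8), np.float64(254.2)), 128, (np.int64(113), np.int64(247), np.int64(12), np.int64(16))), ((np.float64(133.7), np.float64(252.24)), 66, (np.int64(126), np.int64(249), np.int64(18), np.int64(8))), ((np.float64(105.11), np.float64(261.05)), 79, (np.int64(95), np.int64(257), np.int64(19), np.int64(10)))]
```

Gauge stands at its original spot on the pad; the cards and levers are unchanged. Handing in.

```bash
python3 -c "
from station import manip
print(manip.sign_off())"
```

```text
the job is handed in; nothing more can be done
None
```

All three cards are in their matching slots with both levers folded flat, the gauge stood over blue, yellow, then red for over a second each and is back upright on its pad, and the job is handed in at about 98 s; I did not read the gauge's dial, so "fully home" rests on the flat levers and the pressing forces.

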